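# Clear the brush maker's bench into the trays

## Robot

A 7-joint arm with a two-finger parallel gripper is mounted at the origin on the work surface. World frame = base frame: x ahead of the robot, y to its left, z up, the work surface at z = 0. Lengths are in m, angles in rad, forces in N, time in s.
With the tool pointing down it reaches from about 0.425 to 0.925 m from the base axis. Payload 6.8 kg.
Tool frame: the origin (TCP) lies at the centre of the arm's flange, where the gripper is bolted on; the fingertips stand 173 mm ahead of it and the grasp point (between the pads) lies 155 mm ahead of it (r.hold_point_z is the distance from the TCP to the grasp point, in m); z points along the fingers, x is the direction in which the jaws open and shut, and the axes are right-handed (so a half turn about z gives the same grasp; the last joint's range is limited). The gripper opens to 85 mm and grips with 20 to 120 N. Pads are 22 mm wide; open, the fingers measure 114 mm over their backs; the gripper's body (76 mm by 85 mm) begins 54 mm behind the grasp point. The pads swing forward as they close: fully open they stand 13 mm farther back than shut.
Start: joints at [-1.378, 0.477, 0.022, 1.555, -0.011, 1.109, -0.083], TCP at [0.2, 0.645, 0.405] pointing down, gripper open.
Joint ranges: [-2.96, 2.96], [-0.34, 2.1], [-1.41, 1.46], [0.24, 2.44], [-1.37, 4.51], [0.17, 1.92], [-2.96, 2.96]. Speed limits (rad/s): [2.39, 2.39, 3.14, 3.14, 3.14, 3.14, 3.14].

## Interface

Orientations are given as a rotation vector (axis times angle).
In Python, from bench import r gives the robot as it stands.
- The arm moves only by the tool apply_moves, never from a script. Its arguments are lists of equal length, an entry for each row: "dp": the shift along the tool's x, y, z scaled (see below), a list of three; "twist": the turn, a rotation vector about the tool's x, y, z scaled (see below), a list of three; "jaw": the closure in counts, from 0 (fully open) to 255 (shut). In form: {"dp": [[x, y, z], ...], "twist": [[rx, ry, rz], ...], "jaw": [jaw, ...]}. A call has 1 to 20 rows; each row shifts and turns the pose as measured when the row begins, along the tool's axes as they then stand; what a row does not reach is not made up. The controller multiplies each number of a shift by 12 cm and each number of a turn by 120 degrees. A row lasts 1/10 s, in which the tool goes at most 50 mm and 8.59 degrees, less where a joint would pass 70% of its speed; a pose out of reach is approached as far as the arm can. A call with a number of a shift or a turn outside -1 to 1 is refused whole. A call with a gripper value outside its range is refused whole. The fingers move at their own pace and stop on an object; "grip_force" is the grip in N (left out, the last holds). Time passes only in rows, so rows that do not move let the fingers close. It gives the time, the measured TCP pose, the force and the opening at its end, in the units of the state.
- r.get_obs(): the state, without advancing time (a new reading comes with each control period).
- r.grab_frame(name): name is "scene" or "top"; returns a dict with "color" (384x512x3 uint8, red, green, blue), "z_map" (384x512 float32, m along the optical axis (not along the pixel's ray), 0 where there is no reading), "intrinsics" (3x3 intrinsics, pixels), "R" (3x3) and "t" (3): a world point X has camera coordinates R X + t. Camera axes: x right, y down, z forward; pixel columns grow to the right and rows downward; lengths in m; the calibration is good to about 2 mm. A picture is of the moment at which its call begins.
- r.hand_in(): hands the job in, once; it reports no verdict.
The state is a dict: "clock": time; "joints": joint angles; "qvel": joint speeds; "tau": joint torques, N m; "tcp_pos": TCP position; "orientation": TCP orientation; "contact_force": force on the tool from outside, world axes, zero at the start; "moment": the same for the moment, N m; "grip_width": finger opening in m.
Only numpy, scipy, OpenCV 4.12 (cv2) and the standard library are available. Lean on these libraries where they do the work, as an engineer would, in place of code of your own. Each camera call takes 0.05 s, during which the arm holds its last target.

## Task

Clear the brush maker's bench: stand both wire spools upright in the blue tray, lay both drilled wooden brush backs flat on the floor of the wooden tray side by side with their holes up, and lay the pliers flat in the red tray. Set each thing down gently inside its tray rather than dropping it, and leave the printed tin standing where it is.

Things in the scene. Friction and masses are not known exactly. Their poses are not given: they have to be found in the camera images.
- copper_spool: Spool wound with copper wire, black flanges, standing upright. All sizes in mm. 60 high; top and bottom flanges 56 in diameter and 6 thick, winding between them 46 in diameter. About 0.3 kg. Origin at the centre of its underside, z up along its axis. Can be gripped across the top flange.
- steel_spool: Spool wound with silver-coloured steel wire, white flanges with a yellow hub, standing upright. Same sizes, mass and origin as the copper spool.
- long_back: Drilled brush back of light wood, a block, in mm, 38 (its x) x 80 (its y) x 20 high with 21 dark dots (holes) on top. About 60 g. Origin at the centre of its underside, z up through the drilled face.
- round_back: Drilled round brush back of dark wood, a disc 56 mm in diameter and 20 mm high with pale dots (holes) on top. About 60 g. Origin at the centre of its underside, z up through the drilled face.
- pliers: Pliers with red and blue handles lying flat. Sizes in mm. Origin under the rivet, on the underside; x points along the jaws, z up. The steel joint about the rivet is 28 (x) x 26 (y) x 11 high and is the place to grip (across y); jaws reach to x = +45, the handles back to x = -99, where the pair is at most 49 wide and 13 high. About 160 g, balanced near the rivet.
- blue_tray: Blue plastic tray, for the wire spools. Fixed to the bench; outside, in mm, 125 (its x) x 180 (its y, the long side) x 28 high, walls and floor 5 thick, so inside 115 x 170. Origin at the centre of its underside, z up; the floor lies 5 above the origin.
- wood_tray: Light wooden tray, for the brush backs. Fixed to the bench; outside, in mm, 125 (its x) x 180 (its y, the long side) x 28 high, walls and floor 5 thick, so inside 115 x 170. Origin at the centre of its underside, z up; the floor lies 5 above the origin.
- red_tray: Red plastic tray, for the pliers. Fixed to the bench; outside, in mm, 125 (its x) x 180 (its y, the long side) x 28 high, walls and floor 5 thick, so inside 115 x 170. Origin at the centre of its underside, z up; the floor lies 5 above the origin.
- tin: Empty open food tin, red and yellow printed, 66 mm in diameter and 105 mm high, loose, standing among the things; to be left alone. Origin at the centre of its underside, z up. A wooden offcut and a small red screwdriver also lie among the things and are not part of the job.

How it is judged:
At the end, for the whole second after the job is handed in: Both spools stand in the blue tray, both brush backs lie in the wooden tray holes up and not stacked, the pliers lie in the red tray: each origin inside the tray's walls, less than 8 mm above its floor, tilted under 0.15 rad and at rest. The tin stands within 30 mm of where it was (x of copper_spool in the frame of blue_tray between -0.055 and 0.055 m and y of copper_spool in the frame of blue_tray between -0.085 and 0.085 m and z of each of copper_spool, steel_spool in the frame of blue_tray below 0.013 m and angle between each of copper_spool, steel_spool, long_back, round_back, pliers's own z axis and vertical below 0.15 rad and linear speed of each of copper_spool, steel_spool, long_back, round_back, pliers below 0.02 m/s and angular speed of each of copper_spool, steel_spool, long_back, round_back, pliers below 0.2 rad/s and x of steel_spool in the frame of blue_tray between -0.055 and 0.055 m and y of steel_spool in the frame of blue_tray between -0.085 and 0.085 m and x of long_back in the frame of wood_tray between -0.055 and 0.055 m and y of long_back in the frame of wood_tray between -0.085 and 0.085 m and z of each of long_back, round_back in the frame of wood_tray below 0.013 m and x of round_back in the frame of wood_tray between -0.055 and 0.055 m and y of round_back in the frame of wood_tray between -0.085 and 0.085 m and x of pliers in the frame of red_tray between -0.055 and 0.055 m and y of pliers in the frame of red_tray between -0.085 and 0.085 m and z of pliers in the frame of red_tray below 0.013 m and distance of tin from where it was at the start of the episode below 0.03 m and angle between tin's own z axis and vertical below 0.2 rad); the robot touches nothing.
It fails at once if a spool is dropped or thrown into its tray (faster than 0.7 m/s within about 25 mm of that tray's floor) (((horizontal distance between copper_spool and blue_tray below 0.1 m and z of copper_spool in the frame of blue_tray below 0.03 m) and linear speed of copper_spool above 0.7 m/s) or ((horizontal distance between steel_spool and blue_tray below 0.1 m and z of steel_spool in the frame of blue_tray below 0.03 m) and linear speed of steel_spool above 0.7 m/s)).
It fails at once if a brush back is dropped or thrown into its tray (faster than 0.7 m/s within about 25 mm of that tray's floor) (((horizontal distance between long_back and wood_tray below 0.1 m and z of long_back in the frame of wood_tray below 0.03 m) and linear speed of long_back above 0.7 m/s) or ((horizontal distance between round_back and wood_tray below 0.1 m and z of round_back in the frame of wood_tray below 0.03 m) and linear speed of round_back above 0.7 m/s)).
It fails at once if the pliers are dropped or thrown into its tray (faster than 0.7 m/s within about 25 mm of that tray's floor) (((horizontal distance between pliers and red_tray below 0.1 m and z of pliers in the frame of red_tray below 0.03 m) and linear speed of pliers above 0.7 m/s)).
It fails at once if the tin is knocked over or shoved more than 30 mm (not (distance of tin from where it was at the start of the episode below 0.03 m and angle between tin's own z axis and vertical below 0.2 rad)).
It also fails if it takes over 136 s, if anything falls off the work surface, if the arm or the gripper's body presses on something with over 40 N, if the wrist force passes 120 N, or if a joint passes its speed limit or range.

## Working session

There is one attempt and no reset: what is moved stays moved. The work goes in short steps, Python scripts to look and compute and a tool call to move; the robot and the scene stay as the last step left them, time stands still between calls to the robot, and variables do not carry over. Pictures are saved under pics/ and viewed, and the job is handed in when it is done.

Besides the shell and the picture viewer there is one more tool, called as a command line: name --argument value ..., lists and objects as JSON in quotes. apply_moves: Moves the arm, as the interface text tells. Shifts and turns lie within -1 to 1; 1 stands for 12 cm of shift or 120 degrees of turn. Its arguments: {"type":"object","properties":{"dp":{"type":"array"},"twist":{"type":"array"},"jaw":{"type":"array"},"grip_force":{"type":"number"}},"required":["dp","twist","jaw"]}

```bash
ls; mkdir -p pics
python3 - <<'E'
from bench import r
import cv2,pickle
o=r.get_obs();print({k:o[k] for k in("clock","tcp_pos","orientation","grip_width","contact_force")}, r.hold_point_z)
for n in("scene","top"):
    f=r.grab_frame(n);pickle.dump(f,open(f"{n}.pkl","wb"))
    cv2.imwrite(f"pics/{n}0.png",f["color"][:,:,::-1]);print(n,f["intrinsics"],f["R"],f["t"],(f["z_map"]==0).mean())
E
```

```text
pics
{'clock': 0.0, 'tcp_pos': array([0.1999171 , 0.64441731, 0.40371908]), 'orientation': array([ 2.52823657e+00,  1.86280355e+00, -2.22238152e-03]), 'grip_width': 0.08553727683185612, 'contact_force': array([ 0.2905997 ,  0.69309683, -0.60565058])} 0.1547
scene [[432.57044998   0.         262.98250037]
 [  0.         432.57044998 188.7656014 ]
 [  0.           0.           1.        ]] [[-0.88078633  0.47339122  0.01077906]
 [ 0.3641083   0.69165793 -0.62372627]
 [-0.30272196 -0.54544483 -0.78156852]] [ 0.4777775  -0.16722786  1.58361237] 0.00372314453125
top [[353.47820778   0.         260.54600631]
 [  0.         353.47820778 195.48909852]
 [  0.           0.           1.        ]] [[-0.00114067 -0.99997203 -0.00739143]
 [-0.98444681  0.00242142 -0.17566619]
 [ 0.17567918  0.0070761  -0.98442204]] [0.00224893 0.50671336 1.02442611] 0.00421142578125
```

View pics/scene0.png

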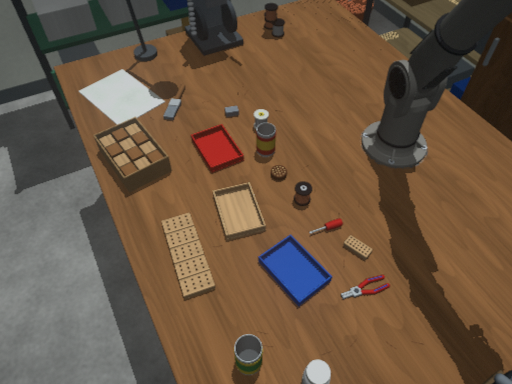

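View pics/top0.png

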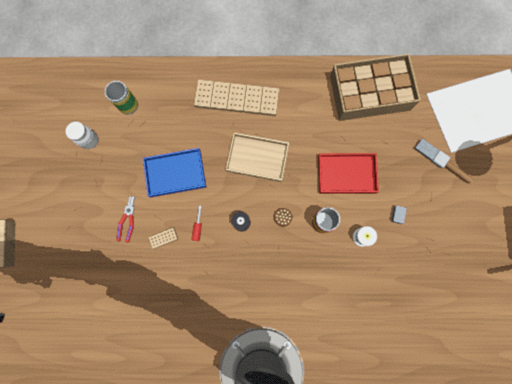

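```bash
cat > h.py <<'E'
import numpy as np,cv2,pickle
def load(n): return pickle.load(open(n+".pkl","rb"))
def cast(f,px,z):
    px=np.atleast_2d(np.asarray(px,float))
    K,R,t=f["intrinsics"],f["R"],f["t"]
    d=(R.T@np.linalg.inv(K)@np.c_[px,np.ones(len(px))].T).T
    c=-R.T@t; z=np.asarray(z,float)
    return c+d*((z-c[2])/d[:,2])[:,None]
def cloud(f):
    K,R,t=f["intrinsics"],f["R"],f["t"]
    v,u=np.mgrid[:384,:512]; Z=f["z_map"].astype(float)
    P=np.stack([(u-K[0,2])/K[0,0]*Z,(v-K[1,2])/K[1,1]*Z,Z],-1)
    return (P-t)@R
E
python3 - <<'E'
from h import *
f=load("top");c=f["color"][140:260,100:420,::-1]
cv2.imwrite("pics/c1.png",cv2.resize(c[:,:160],None,fx=5,fy=5,interpolation=cv2.INTER_CUBIC))
cv2.imwrite("pics/c2.png",cv2.resize(c[:,160:],None,fx=5,fy=5,interpolation=cv2.INTER_CUBIC))
P=cloud(f);hh=P[...,2]
m=((hh>0.006)).astype(np.uint8)
n,l,s,ce=cv2.connectedComponentsWithStats(m)
for i in range(1,n):
    if s[i,4]>25:
        q=P[l==i];print(ce[i].round(),s[i,:5],"xmin/max",q[:,0].min().round(3),q[:,0].max().round(3),"y",q[:,1].min().round(3),q[:,1].max().round(3),"z95",np.percentile(q[:,2],95).round(3))
print(hh[300,100:200:20],hh[100,200])
E
```

```text
[374.  87.] [ 330   54   91   67 4584] xmin/max 0.319 0.956 y -0.491 -0.006 z95 0.074
[121.  97.] [105  81  33  34 719] xmin/max 0.319 0.851 y -0.006 0.473 z95 0.105
[236.  97.] [ 194   80   85   36 2251] xmin/max 0.319 0.898 y -0.056 0.218 z95 0.026
[ 82. 135.] [ 66 122  32  27 602] xmin/max 0.319 0.726 y -0.006 0.588 z95 0.092
[256. 157.] [226 133  63  49 866] xmin/max 0.319 0.713 y -0.085 0.11 z95 0.03
[440. 159.] [415 139  58  44 664] xmin/max 0.319 0.695 y -0.657 -0.006 z95 0.022
[172. 173.] [142 148  64  50 976] xmin/max 0.319 0.663 y -0.006 0.371 z95 0.03
[252. 156.] [249 150   7  15  33] xmin/max 0.614 0.662 y 0.019 0.038 z95 0.009
[272. 156.] [266 152  13   9  37] xmin/max 0.628 0.655 y -0.054 -0.016 z95 0.009
[348. 172.] [318 153  61  41 798] xmin/max 0.319 0.646 y -0.362 -0.006 z95 0.03
[160. 163.] [153 159  13   9  35] xmin/max 0.319 0.633 y -0.006 0.345 z95 0.011
[362. 167.] [355 160  13  18  52] xmin/max 0.572 0.627 y -0.337 -0.298 z95 0.01
[182. 172.] [177 163  10  21  66] xmin/max 0.319 0.619 y -0.006 0.268 z95 0.01
[330. 167.] [325 163  12   8  33] xmin/max 0.595 0.6
[... 371 characters left out ...]
18  19 262] xmin/max 0.319 0.472 y -0.092 -0.006 z95 0.024
[326. 220.] [312 208  28  25 360] xmin/max 0.319 0.46 y -0.22 -0.006 z95 0.106
[240. 221.] [231 211  20  21 293] xmin/max 0.319 0.458 y -0.006 0.089 z95 0.064
[  7. 243.] [  0 220  15  48 669] xmin/max 0.295 0.435 y -0.006 0.781 z95 0.052
[365. 236.] [352 227  25  19 355] xmin/max 0.319 0.41 y -0.336 -0.006 z95 0.063
[163. 238.] [149 228  29  21 351] xmin/max 0.319 0.411 y -0.006 0.341 z95 0.024
[  2. 317.] [  0 312   5  11  41] xmin/max 0.177 0.319 y -0.006 0.597 z95 0.268
[261. 360.] [ 220  329   82   55 3695] xmin/max -0.031 0.319 y -0.114 0.116 z95 0.303
[0.00471125 0.00132858 0.00111704 0.00194863 0.0027715 ] 0.02073102964550173
```

View pics/c1.png

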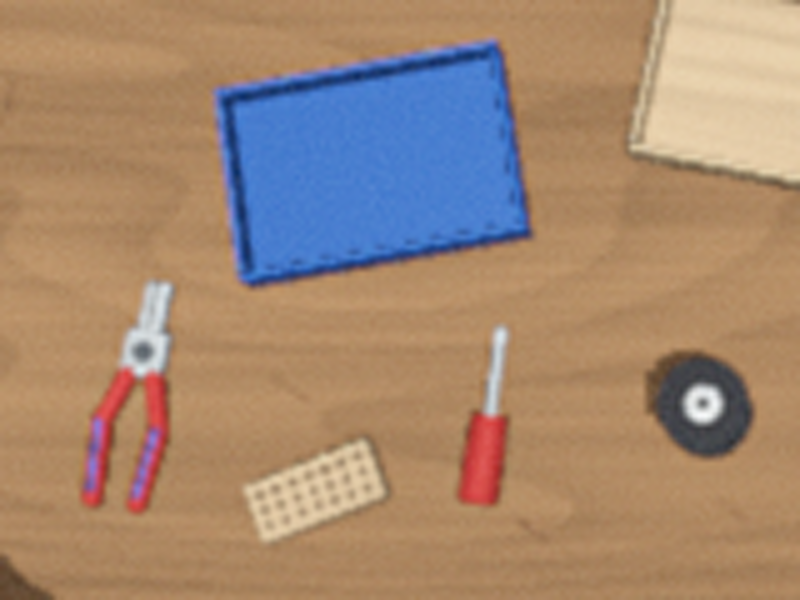

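View pics/c2.png

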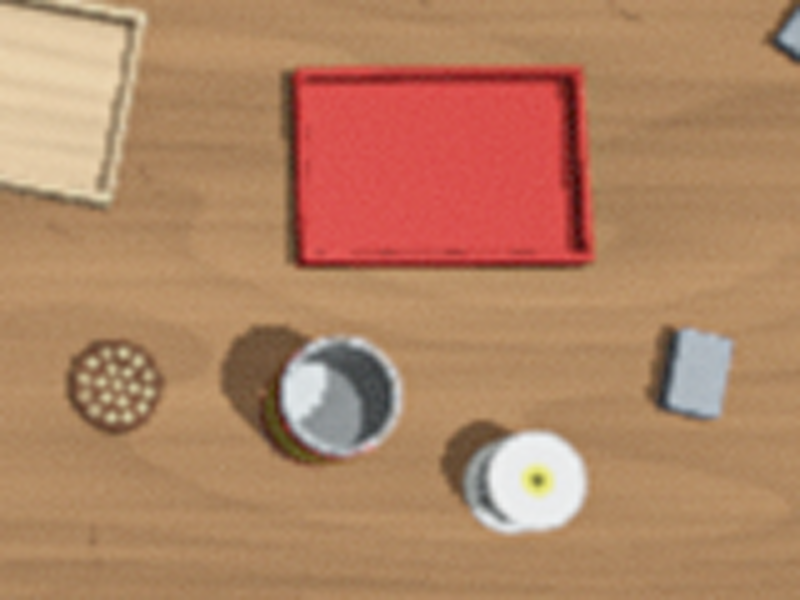

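```bash
cat > est.py <<'E'
from h import *
f=load("top");g=load("scene")
A=lambda p,o:(np.atleast_2d(p)+.5)/5-.5+o
c1=lambda *p:A(p,(100,140)); c2=lambda *p:A(p,(260,140))
E={}
def put(n,px,z): E[n]=cast(f,px,z)
put("steel",c2((537,481)),.06);put("copper",c1((703,404)),.06);put("tin",c2((340,396)),.105);put("round",c2((115,386)),.02)
put("long",c1((243,488),(365,437),(390,492),(266,543)),.02)
put("pl",c1((143,351),(160,285)),.011);put("ple",c1((93,503),(138,510)),.012)
put("blue",c1((216,91),(497,42),(530,235),(245,284)),.028)
put("red",c2((294,70),(582,68),(592,262),(300,266)),.028)
put("wood",np.vstack([[[233.3,134]],c2((145,12),(110,205)),c1((632,150))]),.028)
E
python3 - <<'E'
from est import *
im=cv2.resize(g["color"][80:320,140:400,::-1],None,fx=3,fy=3,interpolation=cv2.INTER_CUBIC)
for n,p in E.items():
    print(n,p[:,:2].round(4).tolist(), p[:,:2].mean(0).round(4))
    if len(p)==4: print("  sides",np.linalg.norm(p-np.roll(p,-1,0),axis=1).round(4), "ang01",np.degrees(np.arctan2(*(p[1]-p[0])[[1,0]])).round(1),np.degrees(np.arctan2(*(p[2]-p[3])[[1,0]])).round(1))
    c=p@g["R"].T+g["t"];u=c@g["intrinsics"].T;u=u[:,:2]/u[:,2:]
    for q in u: cv2.circle(im,tuple(int(a) for a in ((q-(140,80)+.5)*3)),3,(0,255,255) if n!="steel" else (255,0,255),1)
cv2.imwrite("pics/chk.png",im[:,:800])
E
```

```text
steel [[0.3839, -0.309]] [ 0.3839 -0.309 ]
copper [[0.4296, 0.0613]] [0.4296 0.0613]
tin [[0.4289, -0.1878]] [ 0.4289 -0.1878]
round [[0.4447, -0.0659]] [ 0.4447 -0.0659]
long [[0.3832, 0.3432], [0.4141, 0.2702], [0.3806, 0.2536], [0.3501, 0.3274]] [0.382  0.2986]
  sides [0.0792 0.0373 0.0799 0.0367] ang01 -67.1 -67.5
pl [[0.4686, 0.4131], [0.5102, 0.4051]] [0.4894 0.4091]
ple [[0.3747, 0.4373], [0.3704, 0.4094]] [0.3725 0.4233]
blue [[0.6309, 0.3712], [0.6623, 0.1954], [0.5381, 0.1713], [0.5077, 0.3462]] [0.5847 0.271 ]
  sides [0.1786 0.1266 0.1775 0.1257] ang01 -79.9 -80.2
red [[0.6427, -0.1801], [0.6434, -0.3604], [0.5197, -0.3593], [0.5177, -0.1801]] [ 0.5809 -0.27  ]
  sides [0.1803 0.1237 0.1792 0.125 ] ang01 -89.8 -89.3
wood [[0.7082, 0.0877], [0.681, -0.0873], [0.5564, -0.0638], [0.5919, 0.109]] [0.6344 0.0114]
  sides [0.1771 0.1269 0.1764 0.1182] ang01 -98.8 -101.6
```

View pics/chk.png

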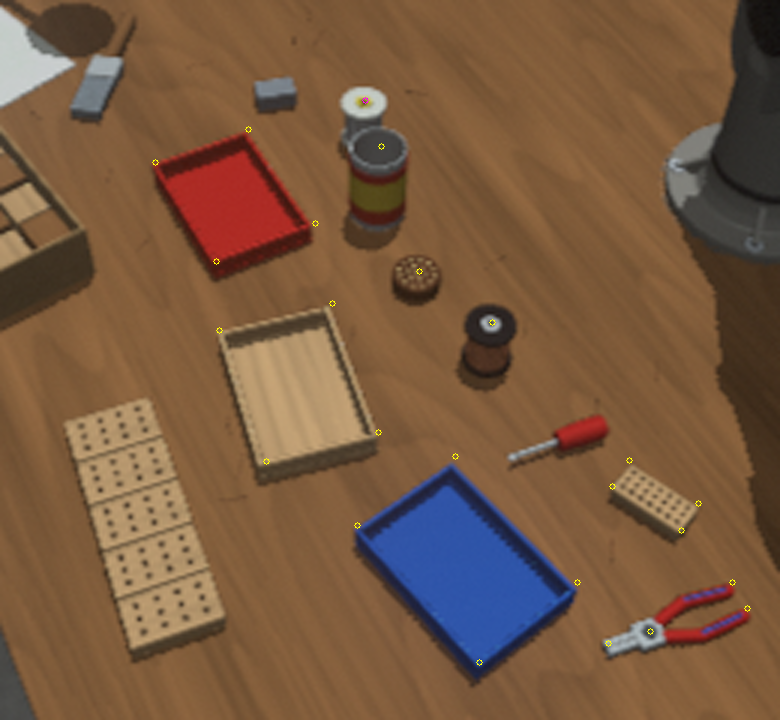

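```bash
cat > go.py <<'E'
import sys,numpy as np
from scipy.spatial.transform import Rotation as Ro
from bench import r
# usage: go.py x y zTCP psi_deg : remaining turn (tool axes) and shift (tool axes after the turn)
a=[float(v) for v in sys.argv[1:]]
o=r.get_obs();R=Ro.from_rotvec(o["orientation"]);p=np.array(o["tcp_pos"])
M=R.as_matrix();print("t",round(o["clock"],2),"tcp",p.round(4),"psi",np.degrees(np.arctan2(M[1,0],M[0,0])).round(2),"tilt",np.degrees(np.arccos(-M[2,2])).round(2),"w",round(o["grip_width"],4),"F",np.round(o["contact_force"],1),"q",np.round(o["joints"],2))
if a:
    x,y,z,ps=a;c,s=np.cos(np.radians(ps)),np.sin(np.radians(ps))
    T=np.array([[c,s,0],[s,-c,0],[0,0,-1]])
    tw=(R.inv()*Ro.from_matrix(T)).as_rotvec();d=np.array([x,y,z])-p
    print("twist total",(tw/np.radians(120)).round(3),"rows>=",abs(np.degrees(tw)).max()/8.5)
    print("dp total (final axes)",(T.T@d/.12).round(3),"dp (now axes)",(M.T@d/.12).round(3),"rows>=",np.linalg.norm(d)/.05, "world",d.round(3))
E
python3 go.py .469 .4135 .30 82.5
```

```text
t 0.1 tcp [0.1999 0.6445 0.4038] psi 72.77 tilt 0.09 w 0.0857 F [-0.5  0.7 -0.1] q [-1.38  0.48  0.02  1.56 -0.01  1.11 -0.08]
twist total [-0.     0.001 -0.081] rows>= 1.1449966511044218
dp total (final axes) [-1.616  2.474  0.865] dp (now axes) [-1.173  2.712  0.867] rows>= 7.390198244625374 world [ 0.269 -0.231 -0.104]
```

apply_moves --dp '[[0, 0, 0], [0, 0, 0], [-0.2, 0.31, 0.1], [-0.2, 0.31, 0.1], [-0.2, 0.31, 0.1], [-0.2, 0.31, 0.1], [-0.2, 0.31, 0.1], [-0.2, 0.31, 0.1], [-0.2, 0.31, 0.1], [0, 0, 0], [0, 0, 0]]' --twist '[[0, 0, -0.04], [0, 0, -0.04], [0, 0, 0], [0, 0, 0], [0, 0, 0], [0, 0, 0], [0, 0, 0], [0, 0, 0], [0, 0, 0], [0, 0, 0], [0, 0, 0]]' --jaw '[100, 100, 100, 100, 100, 100, 100, 100, 100, 100, 100]' --grip_force 60

```text
clock: 1.2
tcp_pos: [0.4429, 0.4374, 0.3109]
orientation: [2.351, 2.081, -0.015]
contact_force: [-1.4, 0.9, 0.4]
grip_width: 0.0517
```

```bash
python3 go.py .469 .4135 .22 82.5
```

```text
t 1.2 tcp [0.4429 0.4374 0.3109] psi 83.04 tilt 0.57 w 0.0517 F [-1.4  0.9  0.4] q [-0.91  0.49  0.04  1.77 -0.02  0.89  0.59]
twist total [-0.002  0.004  0.004] rows>= 0.06334251806427427
dp total (final axes) [-0.169  0.242  0.758] dp (now axes) [-0.165  0.244  0.758] rows>= 1.95176056781335 world [ 0.026 -0.024 -0.091]
```

apply_moves --dp '[[-0.08, 0.12, 0.35], [-0.09, 0.12, 0.35], [0, 0, 0.05], [0, 0, 0]]' --twist '[[0, 0.004, 0.004], [0, 0, 0], [0, 0, 0], [0, 0, 0]]' --jaw '[100, 100, 100, 100]'

```text
clock: 1.6
tcp_pos: [0.4671, 0.417, 0.2207]
orientation: [-2.352, -2.073, -0.001]
contact_force: [0.1, 1.1, -0.1]
grip_width: 0.052
```

```bash
python3 go.py .469 .4135 .177 82.5
python3 - <<'E'
from bench import r
import cv2
for n,(a,b,c,d) in dict(scene=(220,340,300,430),top=(160,260,90,220)).items():
    f=r.grab_frame(n);cv2.imwrite(f"pics/a_{n}.png",cv2.resize(f["color"][a:b,c:d,::-1],None,fx=5,fy=5,interpolation=cv2.INTER_CUBIC))
E
```

```text
t 1.6 tcp [0.4671 0.417  0.2207] psi 82.79 tilt 0.39 w 0.052 F [ 0.1  1.1 -0.1] q [-0.85  0.61  0.03  1.81 -0.04  0.72  0.65]
twist total [-0.002 -0.002  0.002] rows>= 0.034213458905648995
dp total (final axes) [-0.027  0.02   0.364] dp (now axes) [-0.029  0.021  0.364] rows>= 0.8780734912340411 world [ 0.002 -0.003 -0.044]
```

View pics/a_scene.png

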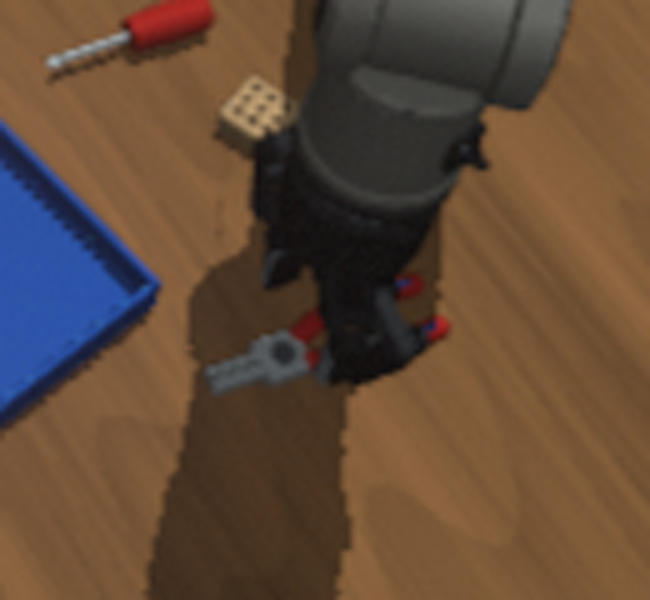

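The picture shows the open fingers straddling the pliers around the rivet (rivet at about (285,352) of the crop). Descending and gripping.

apply_moves --dp '[[-0.03, 0.02, 0.24], [0, 0, 0.12], [0, 0, 0], [0, 0, 0], [0, 0, 0], [0, 0, 0], [0, 0, 0], [0, 0, 0], [0, 0, 0]]' --twist '[[0, 0, 0], [0, 0, 0], [0, 0, 0], [0, 0, 0], [0, 0, 0], [0, 0, 0], [0, 0, 0], [0, 0, 0], [0, 0, 0]]' --jaw '[100, 100, 100, 255, 255, 255, 255, 255, 255]' --grip_force 60

```text
clock: 2.6
tcp_pos: [0.469, 0.4217, 0.1893]
orientation: [-2.341, -2.078, -0.031]
contact_force: [-0.4, 0.1, 0.0]
grip_width: -0.0003
```

```bash
python3 go.py .583 -.242 .34 0
```

```text
t 2.6 tcp [0.469  0.4217 0.1893] psi 83.18 tilt 1.3 w -0.0003 F [-0.4  0.1  0. ] q [-0.85  0.66  0.03  1.82 -0.04  0.64  0.66]
twist total [-0.006 -0.01   0.693] rows>= 9.78544871995932
dp total (final axes) [ 0.95   5.531 -1.255] dp (now axes) [-5.35   1.607 -1.366] rows>= 13.802098615763075 world [ 0.114 -0.664  0.151]
```

apply_moves --dp '[[0, 0, 0], [0, 0, 0], [0, 0, 0], [0, 0, 0]]' --twist '[[0, 0, 0], [0, 0, 0], [0, 0, 0], [0, 0, 0]]' --jaw '[100, 100, 100, 100]'

```text
clock: 3.0
tcp_pos: [0.4691, 0.4215, 0.1893]
orientation: [-2.342, -2.078, -0.031]
contact_force: [0.1, -0.4, 0.6]
grip_width: 0.0517
```

```bash
python3 go.py .469 .4135 .177 82.5
python3 - <<'E'
from bench import r
import cv2
for n,(a,b,c,d) in dict(scene=(220,340,300,430),top=(160,260,90,220)).items():
    f=r.grab_frame(n);cv2.imwrite(f"pics/b_{n}.png",cv2.resize(f["color"][a:b,c:d,::-1],None,fx=5,fy=5,interpolation=cv2.INTER_CUBIC))
E
```

```text
t 3.0 tcp [0.4691 0.4215 0.1893] psi 83.16 tilt 1.28 w 0.0517 F [ 0.1 -0.4  0.6] q [-0.85  0.66  0.03  1.82 -0.04  0.64  0.66]
twist total [ 0.002 -0.01   0.005] rows>= 0.1473627370850613
dp total (final axes) [-0.066  0.008  0.102] dp (now axes) [-0.068  0.007  0.101] rows>= 0.29255635898705434 world [-0.    -0.008 -0.012]
```

View pics/b_scene.png

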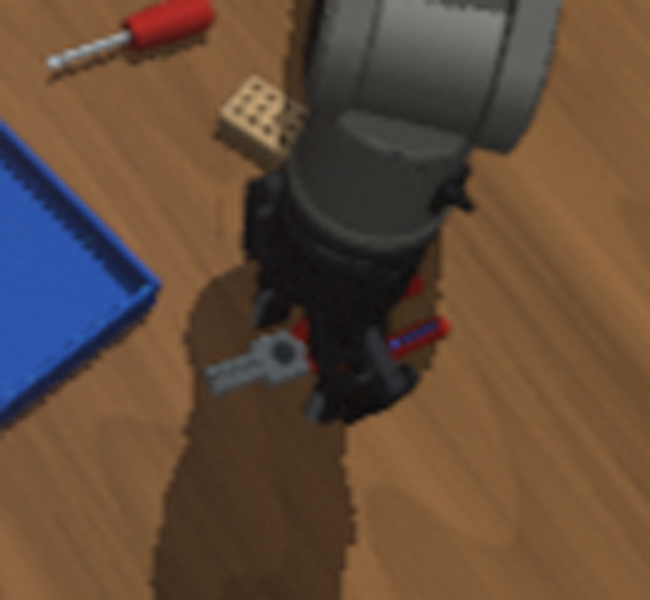

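View pics/b_top.png

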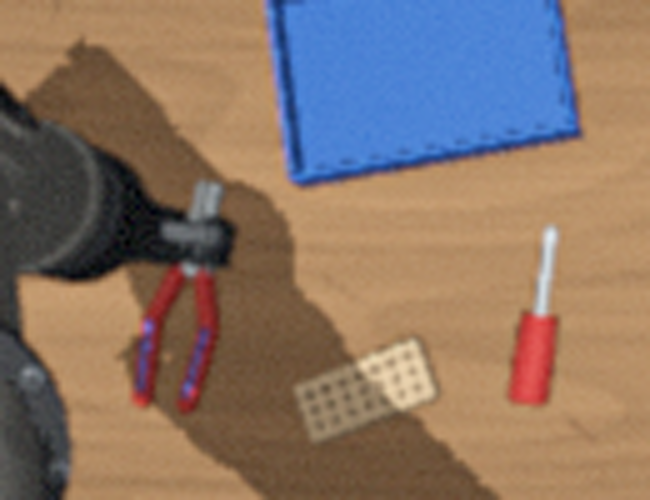

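Run:
```python
from h import *
f=load("top");print(cast(f,[(133,208.5)],[.03]),cast(f,[(133,208.5)],[.04]))
```

```text
[[0.46993888 0.39127952 0.03      ]] [[0.46852366 0.3875558  0.04      ]]
```

apply_moves --dp '[[-0.07, 0.0, 0.05], [0, 0, 0.05], [0, 0, 0]]' --twist '[[0, -0.01, 0.005], [0, 0, 0], [0, 0, 0]]' --jaw '[100, 100, 100]'

```text
clock: 3.4
tcp_pos: [0.468, 0.4123, 0.1759]
orientation: [2.359, 2.068, 0.003]
contact_force: [-0.5, 0.0, 0.1]
grip_width: 0.052
```

```bash
python3 go.py .469 .4135 .177 82.5
```

```text
t 3.4 tcp [0.468  0.4123 0.1759] psi 82.49 tilt 0.29 w 0.052 F [-0.5  0.   0.1] q [-0.85  0.68  0.04  1.83 -0.03  0.63  0.64]
twist total [ 0.002  0.001 -0.   ] rows>= 0.03274076254865984
dp total (final axes) [ 0.011  0.007 -0.009] dp (now axes) [ 0.011  0.007 -0.009] rows>= 0.03769677819492764 world [0.001 0.001 0.001]
```

apply_moves --dp '[[0, 0, 0], [0, 0, 0], [0, 0, 0], [0, 0, 0], [0, 0, 0]]' --twist '[[0, 0, 0], [0, 0, 0], [0, 0, 0], [0, 0, 0], [0, 0, 0]]' --jaw '[255, 255, 255, 255, 255]' --grip_force 60

```text
clock: 3.9
tcp_pos: [0.468, 0.4123, 0.1757]
orientation: [2.359, 2.068, 0.003]
contact_force: [0.6, -1.5, -0.3]
grip_width: 0.0241
```

```bash
python3 go.py .583 -.242 .34 0
```

```text
t 3.9 tcp [0.468  0.4123 0.1757] psi 82.49 tilt 0.28 w 0.0241 F [ 0.6 -1.5 -0.3] q [-0.85  0.68  0.04  1.83 -0.03  0.63  0.64]
twist total [ 0.002 -0.001  0.687] rows>= 9.705080713349187
dp total (final axes) [ 0.958  5.452 -1.369] dp (now axes) [-5.283  1.668 -1.352] rows>= 13.686381597519185 world [ 0.115 -0.654  0.164]
```

apply_moves --dp '[[0, 0, -0.1], [0, 0, -0.2], [0, 0, -0.3], [0, 0, -0.3], [0, 0, -0.2], [0, 0, -0.1], [0, 0, 0], [0, 0, 0], [0, 0, 0], [0, 0, 0], [0, 0, 0], [0, 0, 0], [0, 0, 0], [0, 0, 0], [0, 0, 0]]' --twist '[[0, 0, 0], [0, 0, 0], [0, 0, 0], [0, 0, 0.04], [0, 0, 0.06], [0, 0, 0.06], [0, 0, 0.06], [0, 0, 0.06], [0, 0, 0.06], [0, 0, 0.06], [0, 0, 0.06], [0, 0, 0.06], [0, 0, 0.06], [0, 0, 0.05], [0, 0, 0]]' --jaw '[255, 255, 255, 255, 255, 255, 255, 255, 255, 255, 255, 255, 255, 255, 255]'

```text
clock: 5.4
tcp_pos: [0.4652, 0.4118, 0.3374]
orientation: [-3.134, -0.106, -0.006]
contact_force: [-0.7, 0.6, -0.6]
grip_width: 0.0242
```

```bash
python3 go.py .583 -.242 .34 0
```

```text
t 5.4 tcp [0.4652 0.4118 0.3374] psi 3.87 tilt 0.42 w 0.0242 F [-0.7  0.6 -0.6] q [-1.11  0.48  0.39  1.78 -0.22  0.92 -0.56]
twist total [-0.003 -0.002  0.032] rows>= 0.4554653002277651
dp total (final axes) [ 0.981  5.448 -0.021] dp (now axes) [ 0.612  5.502 -0.053] rows>= 13.28564694779819 world [ 0.118 -0.654  0.003]
```

apply_moves --dp '[[0, 0, 0], [0.04, 0.2, 0], [0.07, 0.35, 0], [0.07, 0.38, 0], [0.07, 0.38, 0], [0.07, 0.38, 0], [0.07, 0.38, 0], [0.07, 0.38, 0], [0.07, 0.38, 0], [0.07, 0.38, 0], [0.07, 0.38, 0], [0.07, 0.38, 0], [0.07, 0.38, 0], [0.07, 0.38, 0], [0.07, 0.38, 0], [0.04, 0.2, 0], [0, 0, 0]]' --twist '[[0, 0, 0.03], [0, 0, 0], [0, 0, 0], [0, 0, 0], [0, 0, 0], [0, 0, 0], [0, 0, 0], [0, 0, 0], [0, 0, 0], [0, 0, 0], [0, 0, 0], [0, 0, 0], [0, 0, 0], [0, 0, 0], [0, 0, 0], [0, 0, 0], [0, 0, 0]]' --jaw '[255, 255, 255, 255, 255, 255, 255, 255, 255, 255, 255, 255, 255, 255, 255, 255, 255]'

```text
clock: 7.1
tcp_pos: [0.6086, -0.2419, 0.3386]
orientation: [-3.123, -0.109, -0.02]
contact_force: [-0.6, -0.2, -1.5]
grip_width: 0.0242
```

```bash
python3 go.py .583 -.242 .23 0
python3 - <<'E'
from bench import r
import cv2
f=r.grab_frame("scene");cv2.imwrite(f"pics/d.png",cv2.resize(f["color"][60:260,140:400,::-1],None,fx=3,fy=3,interpolation=cv2.INTER_CUBIC))
E
```

```text
t 7.1 tcp [ 0.6086 -0.2419  0.3386] psi 4.0 tilt 1.19 w 0.0242 F [-0.6 -0.2 -1.5] q [-0.06  0.55  0.5   1.7  -0.33  0.97  0.63]
twist total [-0.008 -0.006  0.033] rows>= 0.47166416549650203
dp total (final axes) [-0.213  0.     0.905] dp (now axes) [-0.225 -0.     0.902] rows>= 2.230636316103837 world [-0.026 -0.    -0.109]
```

View pics/d.png

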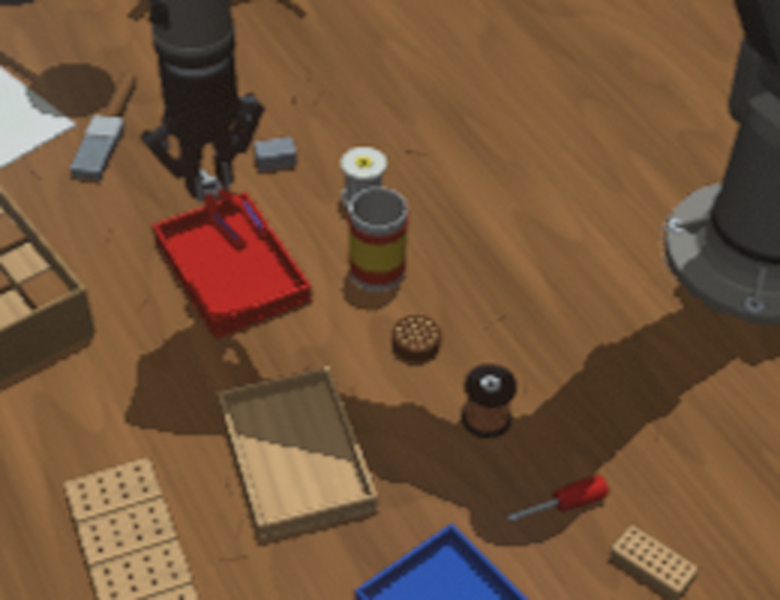

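apply_moves --dp '[[-0.12, 0.2, 0], [-0.1, 0.25, 0.1], [0, 0, 0.2], [0, 0, 0.2], [0, 0, 0]]' --twist '[[-0.008, -0.006, 0.03], [0, 0, 0], [0, 0, 0], [0, 0, 0], [0, 0, 0]]' --jaw '[255, 255, 255, 255, 255]'

```text
clock: 7.65
tcp_pos: [0.5843, -0.2897, 0.2777]
orientation: [-3.135, -0.033, -0.002]
contact_force: [-0.2, 0.2, -1.5]
grip_width: 0.0238
```

```bash
python3 go.py .583 -.296 .185 0
python3 - <<'E'
from bench import r
import cv2
f=r.grab_frame("scene");cv2.imwrite(f"pics/e.png",cv2.resize(f["color"][80:200,160:290,::-1],None,fx=5,fy=5,interpolation=cv2.INTER_CUBIC))
f=r.grab_frame("top");cv2.imwrite(f"pics/e2.png",cv2.resize(f["color"][120:220,300:420,::-1],None,fx=5,fy=5,interpolation=cv2.INTER_CUBIC))
E
```

```text
t 7.65 tcp [ 0.5843 -0.2897  0.2777] psi 1.2 tilt 0.36 w 0.0238 F [-0.2  0.2 -1.5] q [ 0.03  0.62  0.48  1.74 -0.37  0.87  0.7 ]
twist total [-0.003 -0.001  0.01 ] rows>= 0.1417900868136282
dp total (final axes) [-0.011  0.053  0.773] dp (now axes) [-0.013  0.057  0.772] rows>= 1.8591068056028652 world [-0.001 -0.006 -0.093]
```

View pics/e.png

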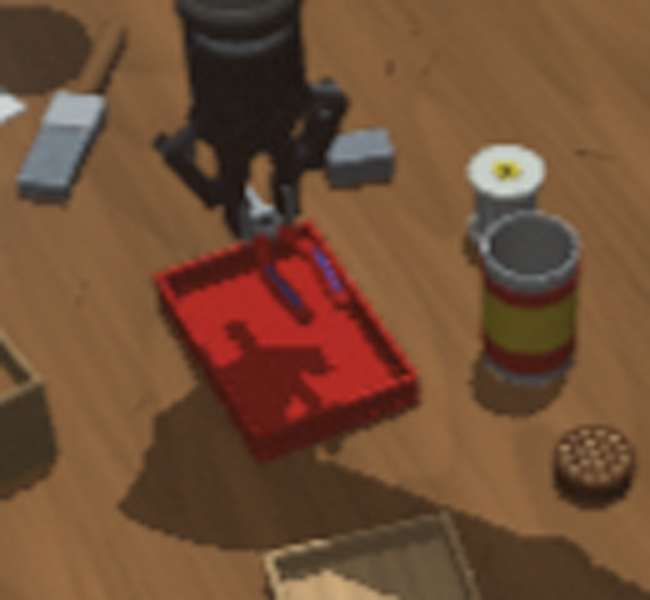

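View pics/e2.png

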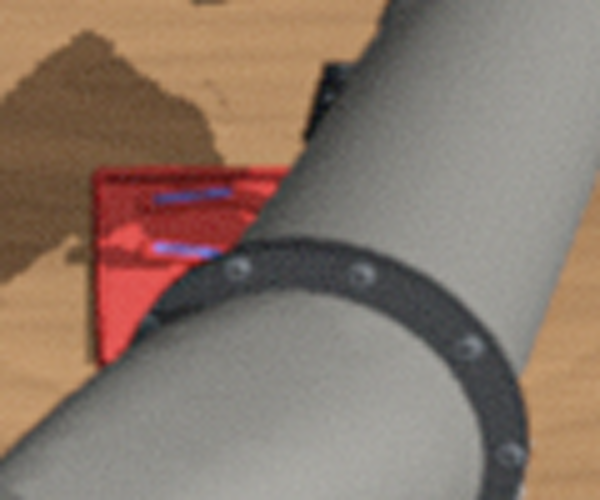

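apply_moves --dp '[[-0.01, 0.05, 0.2], [0, 0, 0.25], [0, 0, 0.2], [0, 0, 0.05], [0, 0, 0]]' --twist '[[-0.003, 0, 0.01], [0, 0, 0], [0, 0, 0], [0, 0, 0], [0, 0, 0]]' --jaw '[255, 255, 255, 255, 255]'

```text
clock: 8.25
tcp_pos: [0.5913, -0.2935, 0.2041]
orientation: [3.137, 0.014, 0.033]
contact_force: [-0.3, 0.7, -0.6]
grip_width: 0.0239
```

```bash
python3 go.py .583 -.296 .182 0
python3 - <<'E'
from bench import r
import cv2
f=r.grab_frame("scene");cv2.imwrite(f"pics/f.png",cv2.resize(f["color"][80:200,160:290,::-1],None,fx=5,fy=5,interpolation=cv2.INTER_CUBIC))
E
```

```text
t 8.25 tcp [ 0.5913 -0.2935  0.2041] psi 0.5 tilt 1.22 w 0.0239 F [-0.3  0.7 -0.6] q [ 0.07  0.72  0.43  1.76 -0.43  0.73  0.73]
twist total [ 0.002 -0.01   0.004] rows>= 0.14016915520213277
dp total (final axes) [-0.069  0.021  0.184] dp (now axes) [-0.073  0.019  0.183] rows>= 0.4749934852162131 world [-0.008 -0.003 -0.022]
```

View pics/f.png

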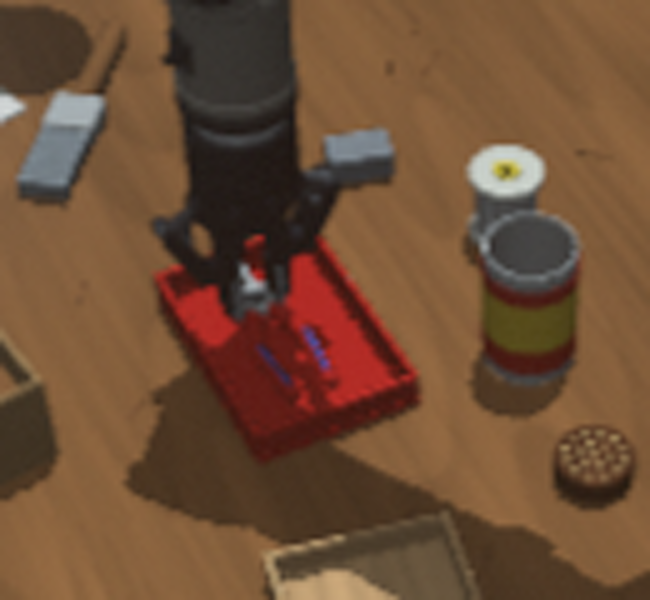

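Pliers lie over the red tray floor, well inside. Lowering the last 2 cm.

apply_moves --dp '[[-0.07, 0.02, 0.06], [0, 0, 0.06], [0, 0, 0.05], [0, 0, 0]]' --twist '[[0.002, -0.01, 0.004], [0, 0, 0], [0, 0, 0], [0, 0, 0]]' --jaw '[255, 255, 255, 255]'

```text
clock: 8.7
tcp_pos: [0.5839, -0.2968, 0.1868]
orientation: [3.139, 0.0, 0.007]
contact_force: [0.5, -0.3, -1.4]
grip_width: 0.024
```

```bash
python3 go.py .583 -.296 .1815 0
```

```text
t 8.7 tcp [ 0.5839 -0.2968  0.1868] psi 0.01 tilt 0.28 w 0.024 F [ 0.5 -0.3 -1.4] q [ 0.08  0.74  0.43  1.77 -0.44  0.72  0.74]
twist total [ 0.001 -0.002  0.   ] rows>= 0.029682423626977535
dp total (final axes) [-0.008 -0.007  0.045] dp (now axes) [-0.008 -0.007  0.045] rows>= 0.10990076879332747 world [-0.001  0.001 -0.005]
```

Down 5 mm, release partly, then rise.

apply_moves --dp '[[0, 0, 0.03], [0, 0, 0.02], [0, 0, 0], [0, 0, 0]]' --twist '[[0, 0, 0], [0, 0, 0], [0, 0, 0], [0, 0, 0]]' --jaw '[255, 255, 255, 255]'

```text
clock: 9.1
tcp_pos: [0.5843, -0.2971, 0.1808]
orientation: [3.139, -0.0, 0.008]
contact_force: [0.4, 0.2, -0.4]
grip_width: 0.0241
```

apply_moves --dp '[[0, 0, 0], [0, 0, 0], [0, 0, 0], [0, 0, 0], [0, 0, -0.1], [0, 0, -0.3], [0, 0, -0.4], [0, 0, -0.4], [0, 0, 0], [0, 0, 0]]' --twist '[[0, 0, 0], [0, 0, 0], [0, 0, 0], [0, 0, 0], [0, 0, 0], [0, 0, 0], [0, 0, 0], [0, 0, 0], [0, 0, 0], [0, 0, 0]]' --jaw '[150, 130, 130, 130, 130, 130, 130, 130, 100, 0]'

```text
clock: 10.1
tcp_pos: [0.5835, -0.2973, 0.3341]
orientation: [3.138, -0.001, 0.011]
contact_force: [-0.6, 0.2, 0.0]
grip_width: 0.0649
```

```bash
python3 go.py .386 -.307 .28 -38
python3 - <<'E'
from bench import r
import cv2
f=r.grab_frame("scene");cv2.imwrite(f"pics/g.png",cv2.resize(f["color"][80:200,160:290,::-1],None,fx=5,fy=5,interpolation=cv2.INTER_CUBIC))
E
```

```text
t 10.1 tcp [ 0.5835 -0.2973  0.3341] psi -0.05 tilt 0.45 w 0.0649 F [-0.6  0.2  0. ] q [ 0.    0.56  0.53  1.7  -0.33  0.96  0.66]
twist total [ 0.    -0.004  0.316] rows>= 4.4647755364007935
dp total (final axes) [-1.247  1.077  0.451] dp (now axes) [-1.649  0.081  0.44 ] rows>= 4.099707400770685 world [-0.197 -0.01  -0.054]
```

View pics/g.png

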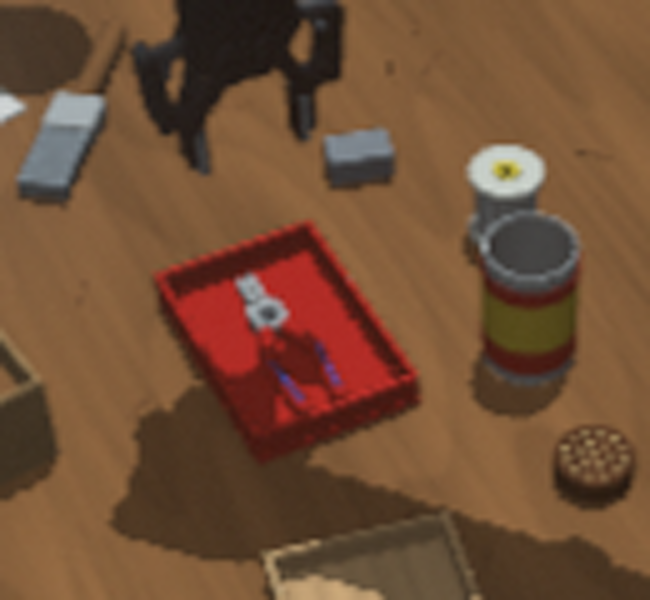

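apply_moves --dp '[[-0.2, 0.02, 0], [-0.38, 0.02, 0], [-0.38, 0.02, 0], [-0.38, 0.02, 0], [-0.3, 0, 0.1], [0, 0, 0.2], [0, 0, 0]]' --twist '[[0, 0, 0], [0, 0, 0], [0, 0, 0], [0, 0, 0], [0, 0, 0], [0, 0, 0], [0, 0, 0]]' --jaw '[0, 0, 0, 0, 0, 0, 0]'

```text
clock: 10.85
tcp_pos: [0.3784, -0.3051, 0.2908]
orientation: [3.141, 0.001, 0.003]
contact_force: [0.0, 0.3, 0.1]
grip_width: 0.0855
```

```bash
python3 go.py .386 -.307 .21 0
```

```text
t 10.85 tcp [ 0.3784 -0.3051  0.2908] psi 0.03 tilt 0.09 w 0.0855 F [0.  0.3 0.1] q [ 0.09  0.36  0.56  2.13 -0.29  0.72  0.84]
twist total [ 0.    -0.001  0.   ] rows>= 0.010782202885766999
dp total (final axes) [0.063 0.015 0.673] dp (now axes) [0.062 0.015 0.673] rows>= 1.6228188478017949 world [ 0.008 -0.002 -0.081]
```

apply_moves --dp '[[0.06, 0.015, 0.1], [0, 0, 0.2], [0, 0, 0.15], [0, 0, 0.1], [0, 0, 0]]' --twist '[[0, 0, 0], [0, 0, 0], [0, 0, 0], [0, 0, 0], [0, 0, 0]]' --jaw '[0, 0, 0, 0, 0]'

```text
clock: 11.35
tcp_pos: [0.3885, -0.3074, 0.2233]
orientation: [-3.142, -0.003, -0.001]
contact_force: [-0.6, 1.1, 0.5]
grip_width: 0.0852
```

```bash
python3 go.py .386 -.307 .21 0
python3 - <<'E'
from bench import r
import cv2
f=r.grab_frame("scene");cv2.imwrite(f"pics/i.png",cv2.resize(f["color"][60:180,200:330,::-1],None,fx=5,fy=5,interpolation=cv2.INTER_CUBIC))
E
```

```text
t 11.35 tcp [ 0.3885 -0.3074  0.2233] psi 0.12 tilt 0.03 w 0.0852 F [-0.6  1.1  0.5] q [ 0.17  0.5   0.47  2.14 -0.4   0.59  0.93]
twist total [-0.    -0.     0.001] rows>= 0.0145959736500119
dp total (final axes) [-0.021 -0.003  0.111] dp (now axes) [-0.021 -0.003  0.111] rows>= 0.2711867041151402 world [-0.002  0.    -0.013]
```

View pics/i.png

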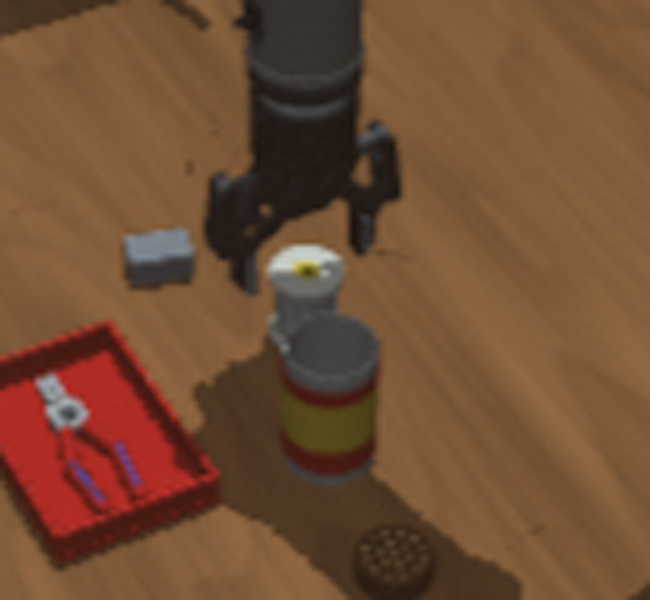

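apply_moves --dp '[[-0.02, 0, 0.06], [0, 0, 0.06], [0, 0, 0.02], [0, 0, 0], [0, 0, 0], [0, 0, 0], [0, 0, 0], [0, 0, 0]]' --twist '[[0, 0, 0], [0, 0, 0], [0, 0, 0], [0, 0, 0], [0, 0, 0], [0, 0, 0], [0, 0, 0], [0, 0, 0]]' --jaw '[0, 0, 0, 255, 255, 255, 255, 255]' --grip_force 60

```text
clock: 12.2
tcp_pos: [0.3868, -0.3082, 0.2088]
orientation: [3.14, 0.003, 0.007]
contact_force: [-0.0, 0.0, -2.7]
grip_width: 0.0531
```

```bash
python3 go.py .595 .234 .34 10
```

```text
t 12.2 tcp [ 0.3868 -0.3082  0.2088] psi 0.11 tilt 0.28 w 0.0531 F [-0.   0.  -2.7] q [ 0.19  0.52  0.45  2.15 -0.43  0.55  0.95]
twist total [ 0.001 -0.002 -0.082] rows>= 1.1633002667958943
dp total (final axes) [ 2.493 -4.149 -1.093] dp (now axes) [ 1.749 -4.514 -1.091] rows>= 11.90917951781023 world [0.208 0.542 0.131]
```

apply_moves --dp '[[0, 0, -0.1], [0, 0, -0.2], [0, 0, -0.3], [0, 0, -0.35], [0, 0, -0.3], [0, 0, -0.15], [0, 0, 0]]' --twist '[[0, 0, 0], [0, 0, 0], [0, 0, 0], [0, 0, 0], [0, 0, -0.04], [0, 0, -0.04], [0, 0, 0]]' --jaw '[255, 255, 255, 255, 255, 255, 255]'

```text
clock: 12.9
tcp_pos: [0.3844, -0.3079, 0.3855]
orientation: [3.13, 0.271, 0.002]
contact_force: [0.4, 0.2, -4.0]
grip_width: 0.0534
```

```bash
python3 go.py .595 .233 .37 10
python3 - <<'E'
from bench import r
import cv2
f=r.grab_frame("scene");cv2.imwrite(f"pics/j.png",cv2.resize(f["color"][60:180,200:330,::-1],None,fx=5,fy=5,interpolation=cv2.INTER_CUBIC))
E
```

```text
t 12.9 tcp [ 0.3844 -0.3079  0.3855] psi 9.88 tilt 0.06 w 0.0534 F [ 0.4  0.2 -4. ] q [ 0.03  0.22  0.61  2.03 -0.15  0.93  0.89]
twist total [ 0.    -0.001 -0.001] rows>= 0.014147762208462039
dp total (final axes) [ 2.511 -4.134  0.129] dp (now axes) [ 2.502 -4.14   0.131] rows>= 11.613621388601144 world [ 0.211  0.541 -0.015]
```

View pics/j.png

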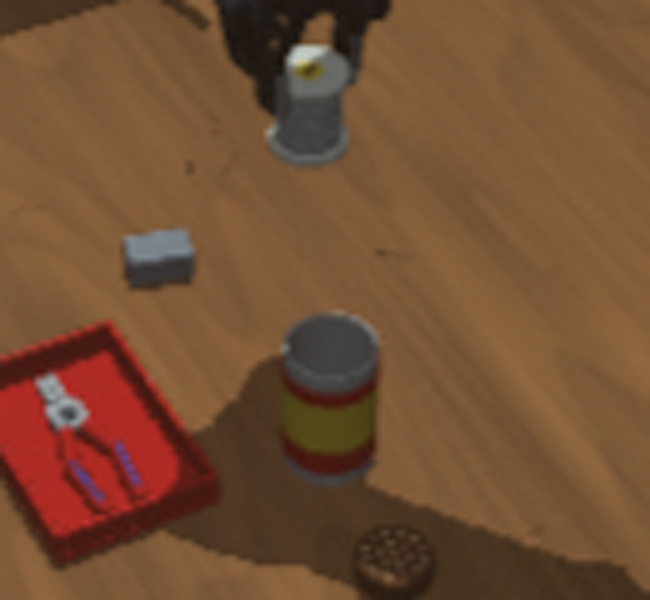

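apply_moves --dp '[[0.1, -0.1, 0], [0.25, -0.2, 0], [0.3, -0.25, 0], [0.25, -0.33, 0], [0.21, -0.35, 0], [0.21, -0.35, 0], [0.21, -0.35, 0], [0.21, -0.35, 0], [0.2, -0.35, 0], [0.2, -0.35, 0], [0.2, -0.35, 0], [0.2, -0.35, 0], [0.15, -0.3, 0], [0.1, -0.2, 0], [0, -0.1, 0], [0, 0, 0]]' --twist '[[0, 0, 0], [0, 0, 0], [0, 0, 0], [0, 0, 0], [0, 0, 0], [0, 0, 0], [0, 0, 0], [0, 0, 0], [0, 0, 0], [0, 0, 0], [0, 0, 0], [0, 0, 0], [0, 0, 0], [0, 0, 0], [0, 0, 0], [0, 0, 0]]' --jaw '[255, 255, 255, 255, 255, 255, 255, 255, 255, 255, 255, 255, 255, 255, 255, 255]'

```text
clock: 14.55
tcp_pos: [0.6383, 0.2701, 0.3483]
orientation: [3.129, 0.192, -0.071]
contact_force: [-1.5, 0.3, -3.5]
grip_width: 0.0533
```

```bash
python3 go.py .595 .233 .26 10
python3 - <<'E'
from bench import r
import cv2
f=r.grab_frame("scene");cv2.imwrite(f"pics/k.png",cv2.resize(f["color"][180:340,200:400,::-1],None,fx=4,fy=4,interpolation=cv2.INTER_CUBIC)[:600])
E
```

```text
t 14.55 tcp [0.6383 0.2701 0.3483] psi 7.01 tilt 2.61 w 0.0533 F [-1.5  0.3 -3.5] q [-0.73  0.59  0.36  1.56 -0.24  1.08 -0.18]
twist total [ 0.001  0.022 -0.025] rows>= 0.3511212109093109
dp total (final axes) [-0.409  0.242  0.736] dp (now axes) [-0.362  0.26   0.754] rows>= 2.1012870809526314 world [-0.043 -0.037 -0.088]
```

View pics/k.png

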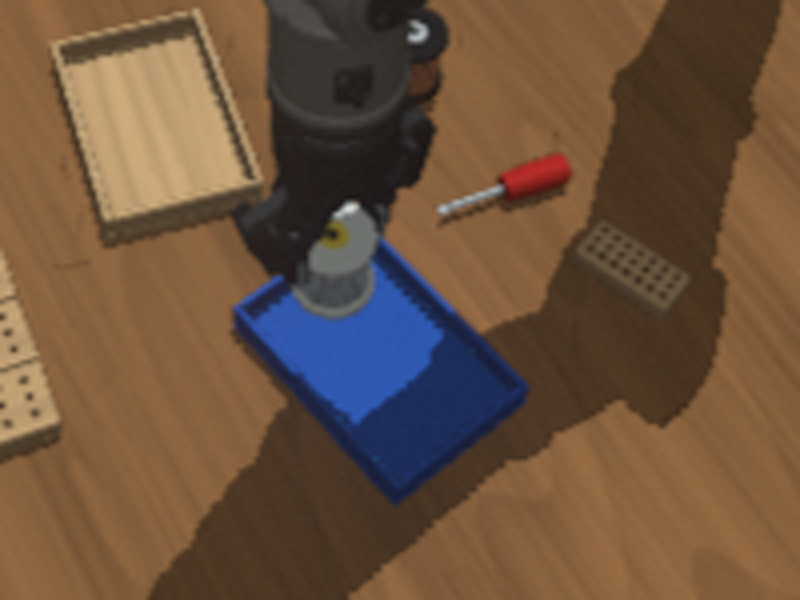

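apply_moves --dp '[[-0.2, 0.12, 0.1], [-0.2, 0.12, 0.2], [0, 0, 0.2], [0, 0, 0.15], [0, 0, 0]]' --twist '[[0.001, 0.022, -0.025], [0, 0, 0], [0, 0, 0], [0, 0, 0], [0, 0, 0]]' --jaw '[255, 255, 255, 255, 255]'

```text
clock: 15.1
tcp_pos: [0.5916, 0.2182, 0.2686]
orientation: [3.124, 0.249, -0.001]
contact_force: [0.7, 1.0, -2.3]
grip_width: 0.0533
```

```bash
python3 go.py .595 .233 .216 10
python3 - <<'E'
from bench import r
import cv2
f=r.grab_frame("scene");cv2.imwrite(f"pics/l.png",cv2.resize(f["color"][180:340,200:400,::-1],None,fx=4,fy=4,interpolation=cv2.INTER_CUBIC)[:600])
E
```

```text
t 15.1 tcp [0.5916 0.2182 0.2686] psi 9.1 tilt 0.44 w 0.0533 F [ 0.7  1.  -2.3] q [-0.7   0.58  0.33  1.79 -0.24  0.81 -0.09]
twist total [ 0.004  0.001 -0.007] rows>= 0.10552920541823678
dp total (final axes) [ 0.049 -0.117  0.438] dp (now axes) [ 0.048 -0.121  0.438] rows>= 1.0952384430271065 world [ 0.003  0.015 -0.053]
```

View pics/l.png

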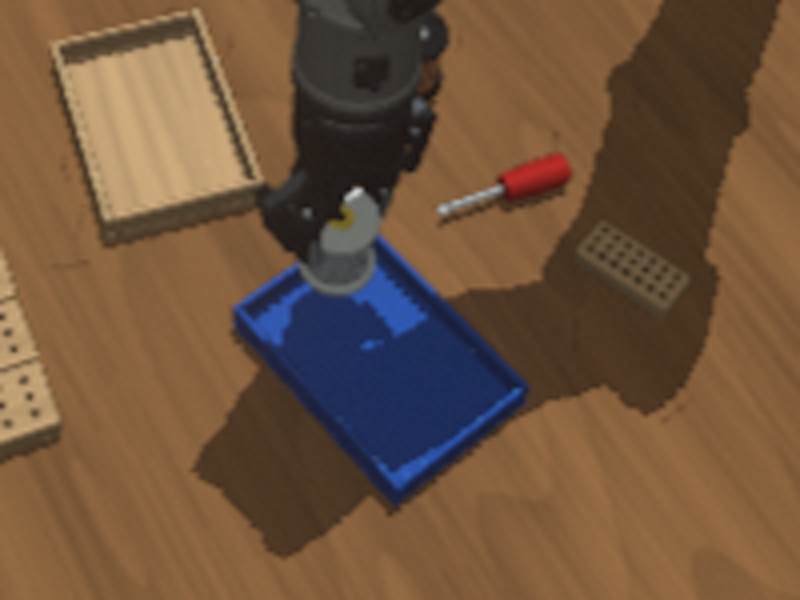

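```bash
cat > tilt.py <<'E'
from h import *
from bench import r
# dry check of spool: white flange pixels near given tcp
o=r.get_obs();p=o["tcp_pos"]
f=r.grab_frame("scene");P=cloud(f);c=f["color"].astype(int)
hsv=cv2.cvtColor(f["color"],cv2.COLOR_RGB2HSV)
d=np.hypot(P[...,0]-p[0],P[...,1]-p[1])
m=(d<.04)&(P[...,2]<p[2]-.13)&(P[...,2]>p[2]-.165)&(f["z_map"]>0)
v,u=np.nonzero(m);print(m.sum(),u.min(),u.max(),v.min(),v.max())
w=m&(hsv[...,2]>90)&(hsv[...,1]<90);Q=P[w]
print(w.sum(),Q.mean(0).round(4),"z pct",np.percentile(Q[:,2],[5,50,95]).round(4))
cen=Q.mean(0);U,S,V=np.linalg.svd(Q-cen);n=V[2]*np.sign(V[2,2]);print("normal",n.round(3),"rms",S/np.sqrt(len(Q)))
vis=cv2.resize(f["color"][180:340,200:400,::-1],None,fx=4,fy=4);mm=cv2.resize(w[180:340,200:400].astype(np.uint8),None,fx=4,fy=4,interpolation=0);vis[mm>0]=(0,255,255);cv2.imwrite("pics/tilt.png",vis[:600])
E
python3 tilt.py
python3 - <<'E'
from bench import r
import cv2
f=r.grab_frame("top");cv2.imwrite("pics/t1.png",cv2.resize(f["color"][120:240,100:260,::-1],None,fx=5,fy=5))
E
```

```text
234 273 296 225 245
135 [0.5897 0.2265 0.1203] z pct [0.1173 0.1206 0.1237]
normal [-0.014  0.012  1.   ] rms [0.01495341 0.00906891 0.0022515 ]
```

View pics/tilt.png

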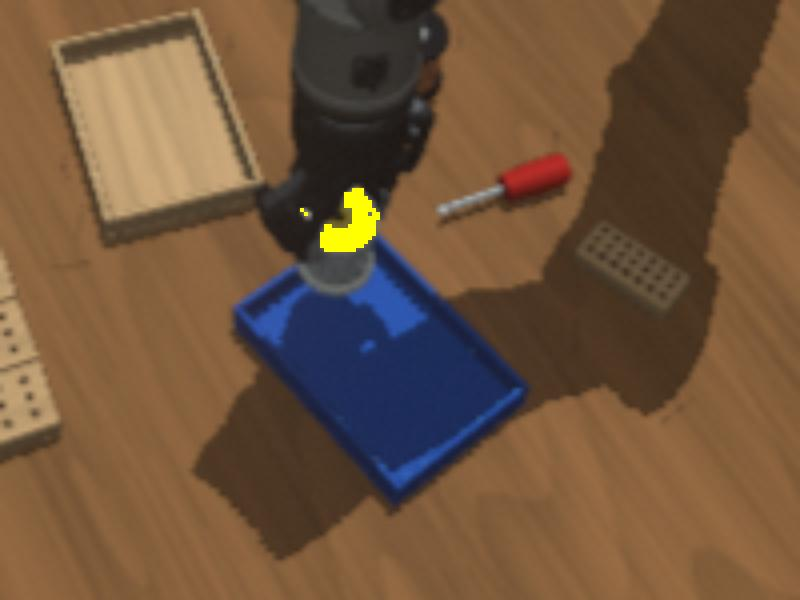

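View pics/t1.png

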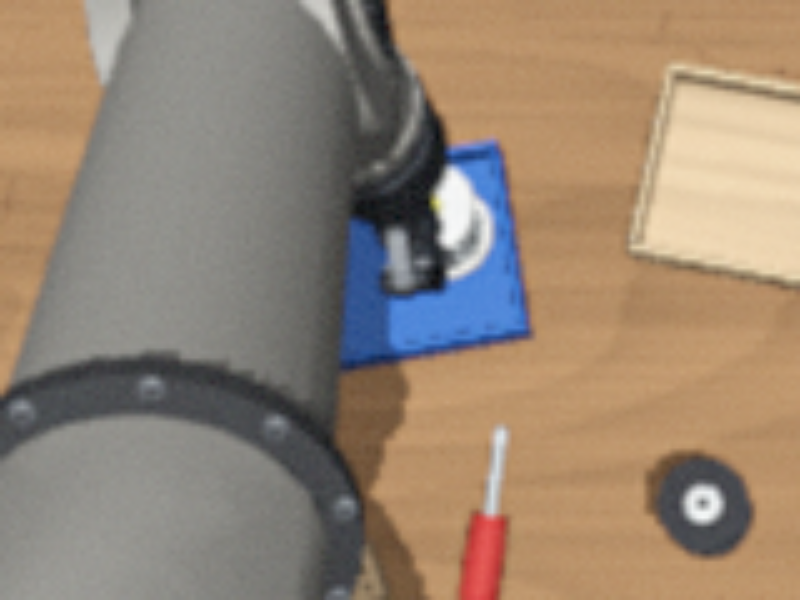

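apply_moves --dp '[[0.05, -0.12, 0.05], [0, 0, 0.12], [0, 0, 0.12], [0, 0, 0.08], [0, 0, 0]]' --twist '[[0.004, 0.001, -0.007], [0, 0, 0], [0, 0, 0], [0, 0, 0], [0, 0, 0]]' --jaw '[255, 255, 255, 255, 255]'

```text
clock: 15.75
tcp_pos: [0.5993, 0.2384, 0.2264]
orientation: [-3.122, -0.278, -0.019]
contact_force: [0.7, 0.3, -3.7]
grip_width: 0.0535
```

```bash
python3 go.py .595 .233 .2135 10
```

```text
t 15.75 tcp [0.5993 0.2384 0.2264] psi 10.18 tilt 0.81 w 0.0535 F [ 0.7  0.3 -3.7] q [-0.69  0.65  0.3   1.78 -0.27  0.74 -0.07]
twist total [-0.003 -0.006  0.002] rows>= 0.0856011176055181
dp total (final axes) [-0.043  0.038  0.107] dp (now axes) [-0.045  0.039  0.106] rows>= 0.2921328173662236 world [-0.004 -0.005 -0.013]
```

apply_moves --dp '[[-0.04, 0.04, 0.04], [0, 0, 0.04], [0, 0, 0.02], [0, 0, 0]]' --twist '[[-0.003, -0.006, 0], [0, 0, 0], [0, 0, 0], [0, 0, 0]]' --jaw '[255, 255, 255, 255]'

```text
clock: 16.15
tcp_pos: [0.5955, 0.2322, 0.214]
orientation: [3.129, 0.278, -0.001]
contact_force: [0.2, -0.5, -3.2]
grip_width: 0.0533
```

```bash
python3 go.py .595 .233 .2135 10
```

```text
t 16.15 tcp [0.5955 0.2322 0.214 ] psi 10.15 tilt 0.05 w 0.0533 F [ 0.2 -0.5 -3.2] q [-0.68  0.66  0.3   1.79 -0.27  0.73 -0.06]
twist total [0.    0.    0.001] rows>= 0.017761636897989493
dp total (final axes) [-0.003 -0.008  0.004] dp (now axes) [-0.003 -0.008  0.004] rows>= 0.021608780587000987 world [-0.     0.001 -0.   ]
```

apply_moves --dp '[[0, 0, 0.015], [0, 0, 0.0]]' --twist '[[0, 0, 0], [0, 0, 0]]' --jaw '[255, 255]'

```text
clock: 16.35
tcp_pos: [0.5958, 0.2321, 0.2143]
orientation: [-3.129, -0.277, -0.0]
contact_force: [0.6, 0.5, -2.8]
grip_width: 0.0535
```

apply_moves --dp '[[0, 0, 0.01], [0, 0, 0.0]]' --twist '[[0, 0, 0], [0, 0, 0]]' --jaw '[255, 255]'

```text
clock: 16.55
tcp_pos: [0.5961, 0.2322, 0.2138]
orientation: [-3.128, -0.277, -0.002]
contact_force: [-0.0, -0.1, -2.6]
grip_width: 0.0536
```

apply_moves --dp '[[0, 0, 0.025], [0, 0, 0.025], [0, 0, 0]]' --twist '[[0, 0, 0], [0, 0, 0], [0, 0, 0]]' --jaw '[255, 255, 255]'

```text
clock: 16.85
tcp_pos: [0.5967, 0.2319, 0.2145]
orientation: [-3.125, -0.276, -0.002]
contact_force: [0.0, 0.3, -2.6]
grip_width: 0.0533
```

```bash
python3 tilt.py; python3 -c "
from bench import r
o=r.get_obs();print(o['contact_force'],o['tcp_pos'],o['tau'])"
```

```text
221 276 297 240 260
123 [0.5928 0.2428 0.0649] z pct [0.061  0.065  0.0683]
normal [ 0.007 -0.044  0.999] rms [0.01497254 0.00794252 0.00221025]
[ 0.89624263 -0.06935341 -2.86801139] [0.59688598 0.23190932 0.21442615] [-2.89120227e-01 -6.13489938e+01  7.02090159e+00 -2.04898381e+01
 -1.53127400e-02  1.51288980e-01  5.39631292e-03]
```

View pics/tilt.png

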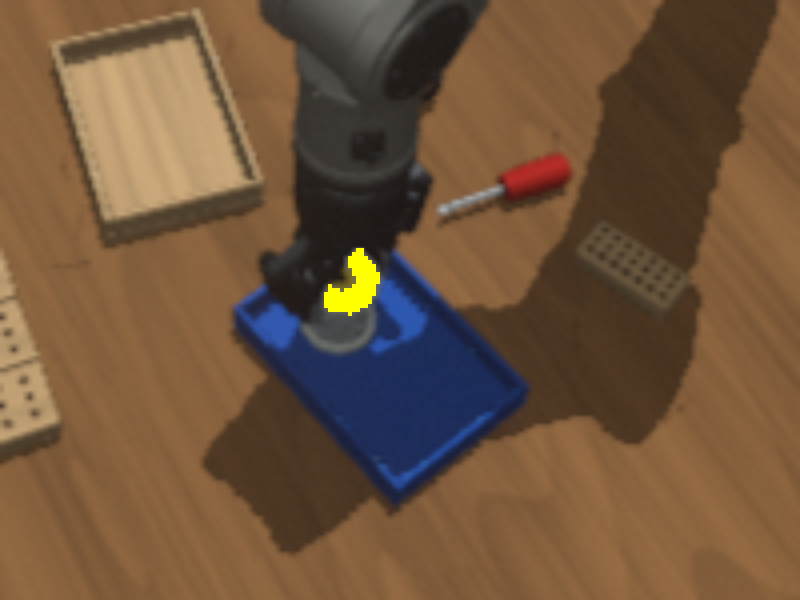

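apply_moves --dp '[[0, 0, 0], [0, 0, 0], [0, 0, 0], [0, 0, 0], [0, 0, 0], [0, 0, -0.1], [0, 0, -0.3], [0, 0, -0.4], [0, 0, -0.3], [0, 0, 0]]' --twist '[[0, 0, 0], [0, 0, 0], [0, 0, 0], [0, 0, 0], [0, 0, 0], [0, 0, 0], [0, 0, 0], [0, 0, 0], [0, 0, 0], [0, 0, 0]]' --jaw '[70, 40, 10, 0, 0, 0, 0, 0, 0, 0]'

```text
clock: 17.9
tcp_pos: [0.5971, 0.2312, 0.3517]
orientation: [-3.127, -0.275, -0.001]
contact_force: [0.5, 0.5, 0.3]
grip_width: 0.0855
```

```bash
python3 go.py .431 .0625 .29 10
python3 - <<'E'
from bench import r
import cv2
f=r.grab_frame("scene");cv2.imwrite(f"pics/m.png",cv2.resize(f["color"][180:340,200:400,::-1],None,fx=4,fy=4,interpolation=cv2.INTER_CUBIC)[:600])
E
```

```text
t 17.9 tcp [0.5971 0.2312 0.3517] psi 10.04 tilt 0.15 w 0.0855 F [0.5 0.5 0.3] q [-0.73  0.49  0.36  1.71 -0.2   0.97 -0.12]
twist total [-0.001 -0.     0.   ] rows>= 0.016378772137456078
dp total (final axes) [-1.608  1.144  0.514] dp (now axes) [-1.609  1.144  0.51 ] rows>= 4.893496897000254 world [-0.166 -0.169 -0.062]
```

View pics/m.png

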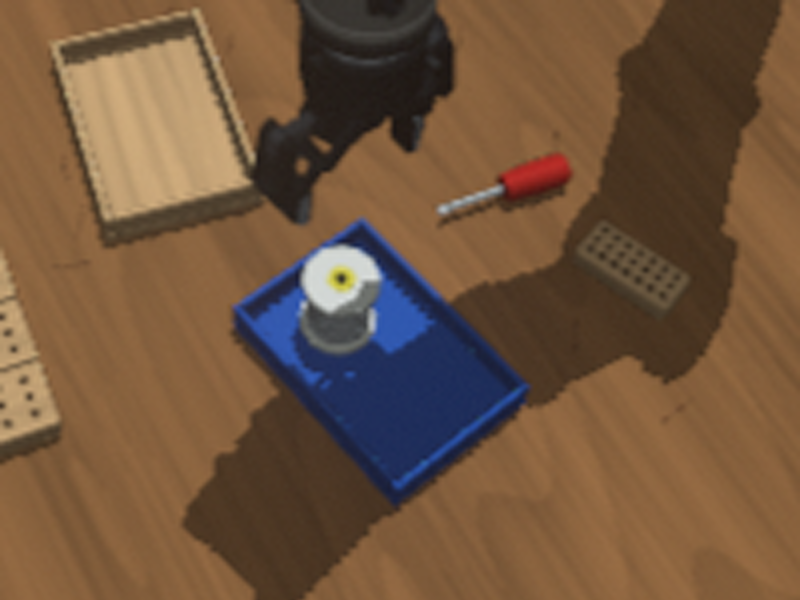

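apply_moves --dp '[[-0.2, 0.14, 0], [-0.31, 0.22, 0], [-0.31, 0.22, 0], [-0.31, 0.22, 0.05], [-0.3, 0.21, 0.15], [-0.15, 0.1, 0.15], [0, 0, 0]]' --twist '[[0, 0, 0], [0, 0, 0], [0, 0, 0], [0, 0, 0], [0, 0, 0], [0, 0, 0], [0, 0, 0]]' --jaw '[0, 0, 0, 0, 0, 0, 0]'

```text
clock: 18.65
tcp_pos: [0.4233, 0.0616, 0.3022]
orientation: [-3.128, -0.279, 0.013]
contact_force: [-0.0, 0.2, -0.8]
grip_width: 0.0856
```

```bash
python3 go.py .431 .0625 .225 10
```

```text
t 18.65 tcp [0.4233 0.0616 0.3022] psi 10.21 tilt 0.47 w 0.0856 F [-0.   0.2 -0.8] q [-0.64  0.23  0.4   2.24 -0.14  0.71  0.04]
twist total [-0.001  0.004  0.002] rows>= 0.052998562499902514
dp total (final axes) [0.064 0.004 0.643] dp (now axes) [0.069 0.006 0.643] rows>= 1.551849137093873 world [ 0.008  0.001 -0.077]
```

apply_moves --dp '[[0.06, 0, 0.1], [0, 0, 0.2], [0, 0, 0.2], [0, 0, 0.12], [0, 0, 0]]' --twist '[[0, 0.004, 0.002], [0, 0, 0], [0, 0, 0], [0, 0, 0], [0, 0, 0]]' --jaw '[0, 0, 0, 0, 0]'

```text
clock: 19.15
tcp_pos: [0.4334, 0.066, 0.2258]
orientation: [-3.126, -0.275, -0.005]
contact_force: [-0.5, 0.3, 0.3]
grip_width: 0.0852
```

```bash
python3 go.py .431 .0625 .209 10
python3 - <<'E'
from bench import r
import cv2
f=r.grab_frame("scene");cv2.imwrite(f"pics/n.png",cv2.resize(f["color"][130:230,240:370,::-1],None,fx=5,fy=5,interpolation=cv2.INTER_CUBIC)[:600])
E
```

```text
t 19.15 tcp [0.4334 0.066  0.2258] psi 10.07 tilt 0.28 w 0.0852 F [-0.5  0.3  0.3] q [-0.57  0.4   0.33  2.26 -0.26  0.51  0.14]
twist total [-0.002 -0.002  0.001] rows>= 0.02440740409357427
dp total (final axes) [-0.025  0.026  0.14 ] dp (now axes) [-0.025  0.026  0.14 ] rows>= 0.34668585937337826 world [-0.002 -0.004 -0.017]
```

View pics/n.png

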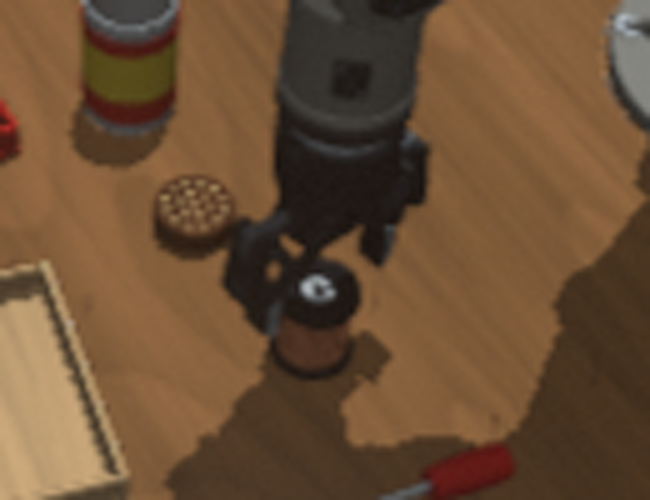

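Fingers straddle the copper spool (flange near (315,290)). Lower and grip.

apply_moves --dp '[[-0.025, 0.025, 0.06], [0, 0, 0.06], [0, 0, 0.03], [0, 0, 0], [0, 0, 0], [0, 0, 0], [0, 0, 0], [0, 0, 0]]' --twist '[[-0.002, -0.002, 0], [0, 0, 0], [0, 0, 0], [0, 0, 0], [0, 0, 0], [0, 0, 0], [0, 0, 0], [0, 0, 0]]' --jaw '[0, 0, 0, 255, 255, 255, 255, 255]'

```text
clock: 20.0
tcp_pos: [0.4323, 0.0632, 0.21]
orientation: [-3.128, -0.276, -0.005]
contact_force: [-0.0, -0.2, -3.1]
grip_width: 0.0535
```

apply_moves --dp '[[0, 0, -0.1], [0, 0, -0.2], [0, 0, -0.3], [0, 0, -0.35], [0, 0, -0.15], [0, 0, 0]]' --twist '[[0, 0, 0], [0, 0, 0], [0, 0, 0], [0, 0, 0], [0, 0, 0], [0, 0, 0]]' --jaw '[255, 255, 255, 255, 255, 255]'

```text
clock: 20.6
tcp_pos: [0.4309, 0.062, 0.3488]
orientation: [3.13, 0.274, -0.0]
contact_force: [0.4, 0.4, -2.8]
grip_width: 0.0536
```

```bash
python3 go.py .579 .315 .34 10
python3 - <<'E'
from bench import r
import cv2
f=r.grab_frame("scene");cv2.imwrite(f"pics/o.png",cv2.resize(f["color"][130:230,240:370,::-1],None,fx=5,fy=5,interpolation=cv2.INTER_CUBIC)[:600])
E
```

```text
t 20.6 tcp [0.4309 0.062  0.3488] psi 10.0 tilt 0.02 w 0.0536 F [ 0.4  0.4 -2.8] q [-0.69  0.15  0.45  2.18 -0.09  0.82 -0.01]
twist total [ 0.  0. -0.] rows>= 0.0019020000585509257
dp total (final axes) [ 1.582 -1.862  0.073] dp (now axes) [ 1.582 -1.862  0.073] rows>= 5.866220249744097 world [ 0.148  0.253 -0.009]
```

View pics/o.png

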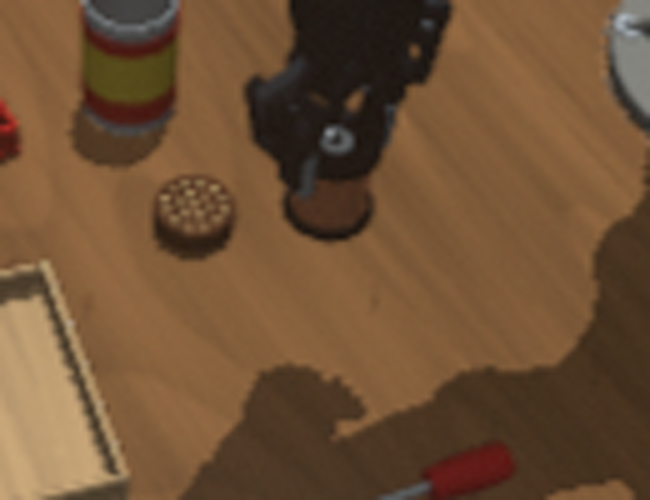

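apply_moves --dp '[[0.12, -0.14, 0], [0.22, -0.26, 0], [0.26, -0.31, 0], [0.26, -0.31, 0], [0.26, -0.31, 0], [0.22, -0.26, 0], [0.14, -0.16, 0], [0.08, -0.1, 0], [0, 0, 0], [0, 0, 0]]' --twist '[[0, 0, 0], [0, 0, 0], [0, 0, 0], [0, 0, 0], [0, 0, 0], [0, 0, 0], [0, 0, 0], [0, 0, 0], [0, 0, 0], [0, 0, 0]]' --jaw '[255, 255, 255, 255, 255, 255, 255, 255, 255, 255]'

```text
clock: 21.65
tcp_pos: [0.5757, 0.3191, 0.3243]
orientation: [3.118, 0.267, -0.045]
contact_force: [-0.3, -1.1, -3.7]
grip_width: 0.053
```

```bash
python3 go.py .579 .315 .24 10
```

```text
t 21.65 tcp [0.5757 0.3191 0.3243] psi 9.78 tilt 1.79 w 0.053 F [-0.3 -1.1 -3.7] q [-0.84  0.55  0.35  1.68 -0.22  0.98 -0.25]
twist total [ 0.004  0.014 -0.002] rows>= 0.20176744586094456
dp total (final axes) [0.021 0.039 0.703] dp (now axes) [0.043 0.032 0.702] rows>= 1.6893636508341443 world [ 0.003 -0.004 -0.084]
```

apply_moves --dp '[[0.03, 0.03, 0.05], [0, 0, 0.15], [0, 0, 0.2], [0, 0, 0.2], [0, 0, 0.1], [0, 0, 0]]' --twist '[[0.004, 0.014, -0.002], [0, 0, 0], [0, 0, 0], [0, 0, 0], [0, 0, 0], [0, 0, 0]]' --jaw '[255, 255, 255, 255, 255, 255]'

```text
clock: 22.25
tcp_pos: [0.5769, 0.3071, 0.2339]
orientation: [3.124, 0.263, -0.011]
contact_force: [-1.0, -0.6, -3.6]
grip_width: 0.0533
```

```bash
python3 go.py .579 .315 .215 10
python3 - <<'E'
from bench import r
import cv2
f=r.grab_frame("scene");cv2.imwrite(f"pics/p.png",cv2.resize(f["color"][200:340,230:390,::-1],None,fx=4,fy=4,interpolation=cv2.INTER_CUBIC)[:600])
E
```

```text
t 22.25 tcp [0.5769 0.3071 0.2339] psi 9.61 tilt 0.56 w 0.0533 F [-1.  -0.6 -3.6] q [-0.8   0.65  0.31  1.75 -0.26  0.79 -0.2 ]
twist total [ 0.003  0.004 -0.003] rows>= 0.05204904068684818
dp total (final axes) [ 0.029 -0.062  0.157] dp (now axes) [ 0.029 -0.063  0.157] rows>= 0.41147773265714643 world [ 0.002  0.008 -0.019]
```

View pics/p.png

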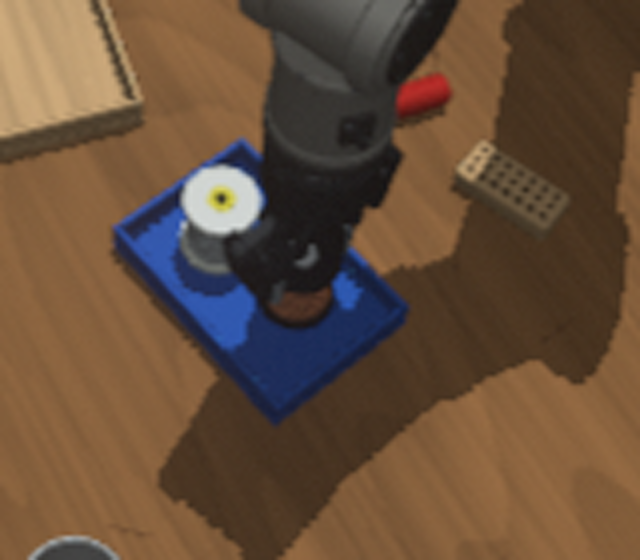

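apply_moves --dp '[[0.03, -0.06, 0.04], [0, 0, 0.06], [0, 0, 0.05], [0, 0, 0.02], [0, 0, 0]]' --twist '[[0.003, 0.004, -0.003], [0, 0, 0], [0, 0, 0], [0, 0, 0], [0, 0, 0]]' --jaw '[255, 255, 255, 255, 255]'

```text
clock: 22.8
tcp_pos: [0.5811, 0.3161, 0.2163]
orientation: [-3.125, -0.273, -0.011]
contact_force: [-0.3, 0.1, -3.7]
grip_width: 0.0533
```

```bash
python3 go.py .579 .315 .215 10
```

```text
t 22.8 tcp [0.5811 0.3161 0.2163] psi 10.0 tilt 0.48 w 0.0533 F [-0.3  0.1 -3.7] q [-0.8   0.68  0.29  1.74 -0.27  0.75 -0.19]
twist total [-0.002 -0.004  0.   ] rows>= 0.0514277904213987
dp total (final axes) [-0.019  0.006  0.01 ] dp (now axes) [-0.019  0.006  0.01 ] rows>= 0.054047245970612265 world [-0.002 -0.001 -0.001]
```

apply_moves --dp '[[-0.02, 0, 0.03], [0, 0, 0.02], [0, 0, 0], [0, 0, 0], [0, 0, 0]]' --twist '[[-0.002, -0.004, 0], [0, 0, 0], [0, 0, 0], [0, 0, 0], [0, 0, 0]]' --jaw '[255, 255, 255, 255, 255]'

```text
clock: 23.3
tcp_pos: [0.5808, 0.3162, 0.2161]
orientation: [-3.127, -0.273, -0.007]
contact_force: [0.8, -0.9, -3.5]
grip_width: 0.0531
```

```bash
python3 go.py .579 .315 .215 10;  python3 - <<'E'
from bench import r
import cv2
f=r.grab_frame("scene");cv2.imwrite(f"pics/q.png",cv2.resize(f["color"][200:340,230:390,::-1],None,fx=4,fy=4,interpolation=cv2.INTER_CUBIC)[:600])
E
```

```text
t 23.3 tcp [0.5808 0.3162 0.2161] psi 9.97 tilt 0.3 w 0.0531 F [ 0.8 -0.9 -3.5] q [-0.8   0.68  0.3   1.74 -0.27  0.75 -0.19]
twist total [-0.001 -0.002 -0.   ] rows>= 0.03216654247592015
dp total (final axes) [-0.017  0.007  0.009] dp (now axes) [-0.017  0.007  0.009] rows>= 0.04889955673947585 world [-0.002 -0.001 -0.001]
```

View pics/q.png

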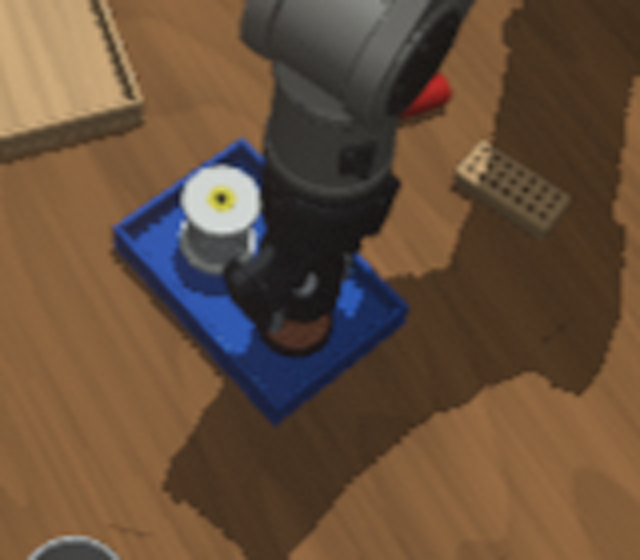

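Stopped on the floor (no more descent, bottom about 5–6 mm). Releasing.

apply_moves --dp '[[0, 0, 0], [0, 0, 0], [0, 0, 0], [0, 0, 0], [0, 0, 0], [0, 0, -0.1], [0, 0, -0.3], [0, 0, -0.4], [0, 0, -0.3], [0, 0, 0]]' --twist '[[0, 0, 0], [0, 0, 0], [0, 0, 0], [0, 0, 0], [0, 0, 0], [0, 0, 0], [0, 0, 0], [0, 0, 0], [0, 0, 0], [0, 0, 0]]' --jaw '[70, 40, 10, 0, 0, 0, 0, 0, 0, 0]'

```text
clock: 24.35
tcp_pos: [0.5809, 0.3156, 0.3556]
orientation: [-3.128, -0.271, -0.009]
contact_force: [0.5, 0.3, 0.3]
grip_width: 0.0853
```

```bash
python3 go.py .382 .299 .26 22.5
python3 - <<'E'
from bench import r
import cv2
f=r.grab_frame("scene");cv2.imwrite(f"pics/s.png",cv2.resize(f["color"][200:340,230:390,::-1],None,fx=4,fy=4,interpolation=cv2.INTER_CUBIC)[:600])
E
```

```text
t 24.35 tcp [0.5809 0.3156 0.3556] psi 9.92 tilt 0.34 w 0.0853 F [0.5 0.3 0.3] q [-0.85  0.52  0.36  1.66 -0.21  1.   -0.24]
twist total [-0.001 -0.003 -0.105] rows>= 1.4802514746107096
dp total (final axes) [-1.584 -0.506  0.796] dp (now axes) [-1.661 -0.148  0.787] rows>= 4.425906778731864 world [-0.199 -0.017 -0.096]
```

View pics/s.png

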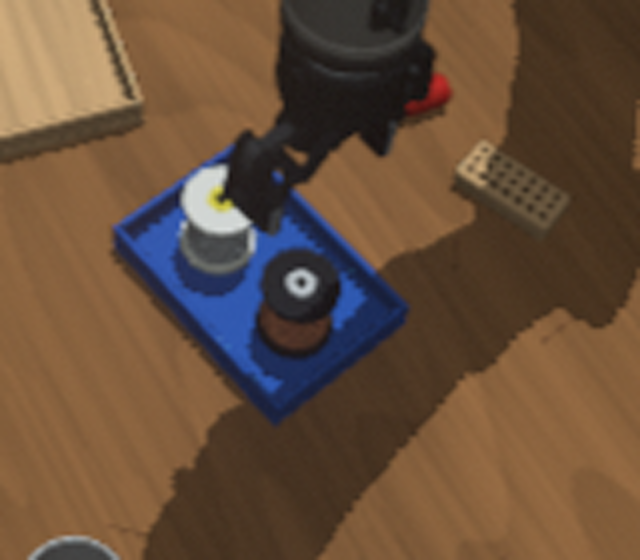

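apply_moves --dp '[[0, 0, -0.05], [0, 0, 0], [-0.3, -0.1, 0], [-0.37, -0.12, 0.05], [-0.37, -0.12, 0.15], [-0.37, -0.12, 0.2], [-0.17, -0.05, 0.2], [0, 0, 0.1], [0, 0, 0]]' --twist '[[0, 0, -0.05], [0, 0, -0.055], [0, 0, 0], [0, 0, 0], [0, 0, 0], [0, 0, 0], [0, 0, 0], [0, 0, 0], [0, 0, 0]]' --jaw '[50, 50, 50, 50, 50, 50, 50, 50, 50]'

```text
clock: 25.3
tcp_pos: [0.3742, 0.2937, 0.269]
orientation: [3.073, 0.628, -0.008]
contact_force: [-0.4, 0.0, 1.0]
grip_width: 0.0686
```

```bash
python3 go.py .382 .299 .2 22.7
```

```text
t 25.3 tcp [0.3742 0.2937 0.269 ] psi 23.11 tilt 0.41 w 0.0686 F [-0.4  0.   1. ] q [-1.01  0.35  0.26  2.15 -0.14  0.66 -0.25]
twist total [0.002 0.003 0.003] rows>= 0.048583531449149904
dp total (final axes) [ 0.077 -0.016  0.575] dp (now axes) [ 0.08  -0.018  0.574] rows>= 1.392606835534221 world [ 0.008  0.005 -0.069]
```

apply_moves --dp '[[0.08, -0.02, 0.1], [0, 0, 0.2], [0, 0, 0.2], [0, 0, 0.08], [0, 0, 0]]' --twist '[[0.002, 0.003, 0.003], [0, 0, 0], [0, 0, 0], [0, 0, 0], [0, 0, 0]]' --jaw '[50, 50, 50, 50, 50]'

```text
clock: 25.8
tcp_pos: [0.3844, 0.3002, 0.1984]
orientation: [-3.08, -0.617, -0.003]
contact_force: [0.1, 0.6, 0.8]
grip_width: 0.0689
```

```bash
python3 go.py .382 .299 .178 22.7
python3 - <<'E'
from bench import r
import cv2
f=r.grab_frame("scene");cv2.imwrite(f"pics/u.png",cv2.resize(f["color"][200:320,290:420,::-1],None,fx=5,fy=5,interpolation=cv2.INTER_CUBIC)[:600])
E
```

```text
t 25.8 tcp [0.3844 0.3002 0.1984] psi 22.64 tilt 0.13 w 0.0689 F [0.1 0.6 0.8] q [-0.96  0.5   0.21  2.16 -0.21  0.5  -0.2 ]
twist total [-0.    -0.001 -0.   ] rows>= 0.014908845619622206
dp total (final axes) [-0.022  0.001  0.17 ] dp (now axes) [-0.022  0.001  0.17 ] rows>= 0.4118207650278798 world [-0.002 -0.001 -0.02 ]
```

View pics/u.png

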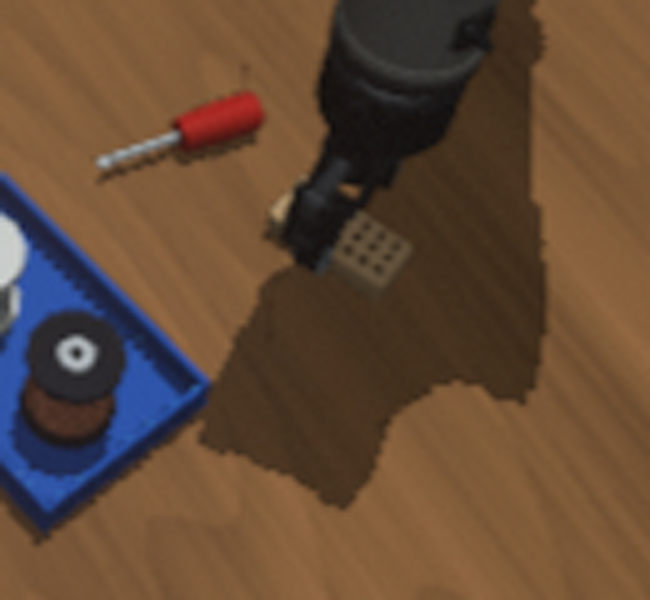

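apply_moves --dp '[[-0.02, 0, 0.06], [0, 0, 0.07], [0, 0, 0.06], [0, 0, 0], [0, 0, 0], [0, 0, 0], [0, 0, 0], [0, 0, 0]]' --twist '[[0, 0, 0], [0, 0, 0], [0, 0, 0], [0, 0, 0], [0, 0, 0], [0, 0, 0], [0, 0, 0], [0, 0, 0]]' --jaw '[50, 50, 50, 50, 255, 255, 255, 255]' --grip_force 40

```text
clock: 26.65
tcp_pos: [0.3835, 0.3002, 0.1775]
orientation: [-3.076, -0.615, -0.011]
contact_force: [0.0, 0.5, -0.2]
grip_width: 0.0372
```

```bash
python3 go.py .6445 .0525 .31 79.2
```

```text
t 26.65 tcp [0.3835 0.3002 0.1775] psi 22.61 tilt 0.48 w 0.0372 F [ 0.   0.5 -0.2] q [-0.95  0.54  0.19  2.17 -0.22  0.45 -0.19]
twist total [ 0.001 -0.004 -0.472] rows>= 6.657166582926343
dp total (final axes) [-1.62   2.523 -1.104] dp (now axes) [ 1.223  2.739 -1.103] rows>= 7.669638398537484 world [ 0.261 -0.248  0.133]
```

apply_moves --dp '[[0, 0, -0.1], [0, 0, -0.2], [0, 0, -0.3], [0, 0, -0.3], [0, 0, -0.2], [0, 0, -0.05], [0, 0, 0], [0, 0, 0], [0, 0, 0], [0, 0, 0], [0, 0, 0], [0, 0, 0], [0, 0, 0]]' --twist '[[0, 0, 0], [0, 0, 0], [0, 0, 0], [0, 0, -0.03], [0, 0, -0.05], [0, 0, -0.06], [0, 0, -0.06], [0, 0, -0.06], [0, 0, -0.06], [0, 0, -0.06], [0, 0, -0.06], [0, 0, -0.03], [0, 0, 0]]' --jaw '[255, 255, 255, 255, 255, 255, 255, 255, 255, 255, 255, 255, 255]'

```text
clock: 27.95
tcp_pos: [0.3818, 0.2968, 0.3322]
orientation: [2.385, 2.043, 0.025]
contact_force: [0.0, -0.4, -0.5]
grip_width: 0.0368
```

```bash
python3 go.py .6445 .0525 .31 79.2
python3 - <<'E'
from bench import r
import cv2
f=r.grab_frame("scene");cv2.imwrite(f"pics/v.png",cv2.resize(f["color"][170:320,260:420,::-1],None,fx=4,fy=4,interpolation=cv2.INTER_CUBIC)[:600])
E
```

```text
t 27.95 tcp [0.3818 0.2968 0.3322] psi 81.18 tilt 0.9 w 0.0368 F [ 0.  -0.4 -0.5] q [-0.87  0.25  0.09  2.09 -0.03  0.79  0.65]
twist total [ 0.005 -0.005  0.017] rows>= 0.2330472327351031
dp total (final axes) [-1.59   2.532  0.185] dp (now axes) [-1.678  2.474  0.193] rows>= 7.189529698498523 world [ 0.263 -0.244 -0.022]
```

View pics/v.png

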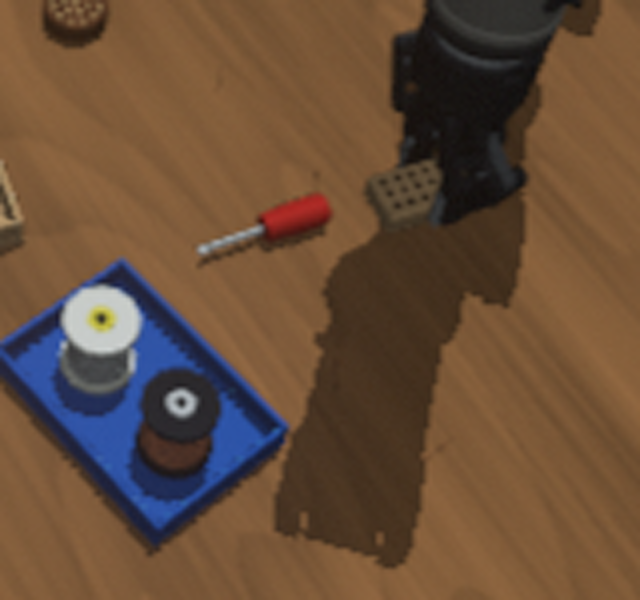

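apply_moves --dp '[[-0.1, 0.16, 0], [-0.18, 0.28, 0], [-0.2, 0.33, 0], [-0.2, 0.33, 0], [-0.2, 0.33, 0], [-0.2, 0.33, 0], [-0.2, 0.32, 0], [-0.15, 0.22, 0], [-0.1, 0.12, 0], [0, 0, 0], [0, 0, 0]]' --twist '[[0.005, -0.005, 0.017], [0, 0, 0], [0, 0, 0], [0, 0, 0], [0, 0, 0], [0, 0, 0], [0, 0, 0], [0, 0, 0], [0, 0, 0], [0, 0, 0], [0, 0, 0]]' --jaw '[255, 255, 255, 255, 255, 255, 255, 255, 255, 255, 255]'

```text
clock: 29.1
tcp_pos: [0.6382, 0.0537, 0.3354]
orientation: [2.437, 1.981, 0.003]
contact_force: [-0.5, 0.1, -1.5]
grip_width: 0.037
```

```bash
python3 go.py .6445 .0525 .215 79.2
```

```text
t 29.1 tcp [0.6382 0.0537 0.3354] psi 78.22 tilt 0.12 w 0.037 F [-0.5  0.1 -1.5] q [-0.34  0.49  0.22  1.72 -0.13  0.94  1.29]
twist total [ 0.001 -0.001 -0.008] rows>= 0.11489015935759336
dp total (final axes) [0.    0.054 1.003] dp (now axes) [-0.     0.052  1.004] rows>= 2.411706641517902 world [ 0.006 -0.001 -0.12 ]
```

apply_moves --dp '[[0, 0.05, 0.1], [0, 0, 0.2], [0, 0, 0.25], [0, 0, 0.25], [0, 0, 0.15], [0, 0, 0]]' --twist '[[0, 0, -0.008], [0, 0, 0], [0, 0, 0], [0, 0, 0], [0, 0, 0], [0, 0, 0]]' --jaw '[255, 255, 255, 255, 255, 255]'

```text
clock: 29.7
tcp_pos: [0.6408, 0.0638, 0.2154]
orientation: [-2.399, -2.019, -0.007]
contact_force: [-0.5, -0.7, -0.5]
grip_width: 0.0372
```

```bash
python3 go.py .6445 .0525 .183 79.2
python3 - <<'E'
from bench import r
import cv2
f=r.grab_frame("scene");cv2.imwrite(f"pics/w.png",cv2.resize(f["color"][150:270,190:320,::-1],None,fx=5,fy=5,interpolation=cv2.INTER_CUBIC)[:600])
E
```

```text
t 29.7 tcp [0.6408 0.0638 0.2154] psi 80.17 tilt 0.4 w 0.0372 F [-0.5 -0.7 -0.5] q [-0.32  0.65  0.17  1.78 -0.17  0.73  1.34]
twist total [-0.001 -0.003  0.008] rows>= 0.11392635663772596
dp total (final axes) [-0.086  0.048  0.27 ] dp (now axes) [-0.089  0.047  0.269] rows>= 0.6898336763094631 world [ 0.004 -0.011 -0.032]
```

View pics/w.png

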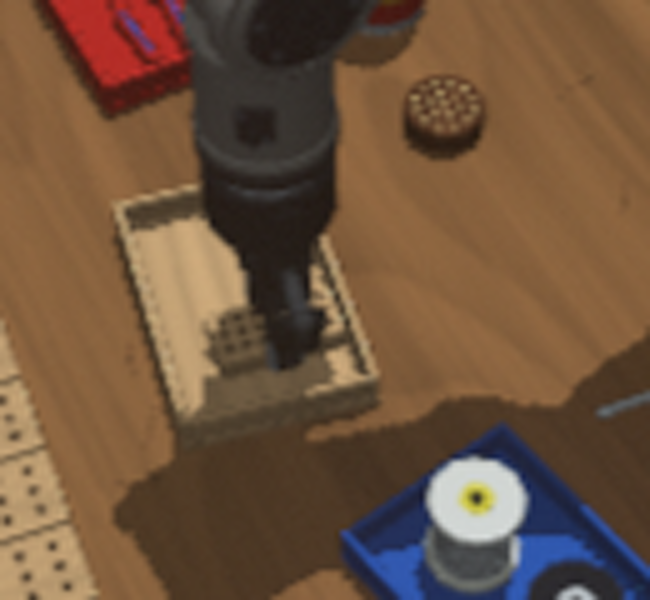

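apply_moves --dp '[[-0.09, 0.05, 0], [0, 0, 0.06], [0, 0, 0.09], [0, 0, 0.06], [0, 0, 0.0]]' --twist '[[-0.001, -0.003, 0.008], [0, 0, 0], [0, 0, 0], [0, 0, 0], [0, 0, 0]]' --jaw '[255, 255, 255, 255, 255]'

```text
clock: 30.25
tcp_pos: [0.6471, 0.0524, 0.193]
orientation: [2.417, 2.001, 0.011]
contact_force: [-0.3, 0.1, -0.3]
grip_width: 0.037
```

```bash
python3 go.py .6445 .0525 .1825 79.2
```

```text
t 30.25 tcp [0.6471 0.0524 0.193 ] psi 79.22 tilt 0.47 w 0.037 F [-0.3  0.1 -0.3] q [-0.3   0.69  0.17  1.77 -0.17  0.69  1.35]
twist total [ 0.004 -0.001  0.   ] rows>= 0.05075187534551149
dp total (final axes) [-0.003 -0.021  0.088] dp (now axes) [-0.004 -0.022  0.087] rows>= 0.21650480871055028 world [-0.003  0.    -0.011]
```

apply_moves --dp '[[0, -0.02, 0.04], [0, 0, 0.04], [0, 0, 0.02], [0, 0, 0]]' --twist '[[0.004, -0.001, 0], [0, 0, 0], [0, 0, 0], [0, 0, 0]]' --jaw '[255, 255, 255, 255]'

```text
clock: 30.65
tcp_pos: [0.6452, 0.0529, 0.1828]
orientation: [-2.419, -2.002, -0.002]
contact_force: [0.5, 0.2, -0.2]
grip_width: 0.0368
```

```bash
python3 go.py .6445 .0525 .1825 79.2
```

```text
t 30.65 tcp [0.6452 0.0529 0.1828] psi 79.21 tilt 0.12 w 0.0368 F [ 0.5  0.2 -0.2] q [-0.3   0.7   0.17  1.77 -0.17  0.68  1.35]
twist total [-0.    -0.001  0.   ] rows>= 0.013374271757447568
dp total (final axes) [-0.004 -0.005  0.002] dp (now axes) [-0.004 -0.005  0.002] rows>= 0.017133865237040323 world [-0.001 -0.    -0.   ]
```

apply_moves --dp '[[0, 0, 0.01], [0, 0, 0], [0, 0, 0], [0, 0, 0], [0, 0, 0], [0, 0, -0.1], [0, 0, -0.3], [0, 0, -0.4], [0, 0, -0.3], [0, 0, 0]]' --twist '[[0, 0, 0], [0, 0, 0], [0, 0, 0], [0, 0, 0], [0, 0, 0], [0, 0, 0], [0, 0, 0], [0, 0, 0], [0, 0, 0], [0, 0, 0]]' --jaw '[255, 125, 112, 112, 112, 112, 112, 112, 0, 0]'

```text
clock: 31.65
tcp_pos: [0.6452, 0.0526, 0.3197]
orientation: [-2.419, -2.001, 0.001]
contact_force: [0.2, -0.3, -0.2]
grip_width: 0.075
```

```bash
python3 go.py .4455 -.0665 .26 -10.8
python3 - <<'E'
from bench import r
import cv2
f=r.grab_frame("scene");cv2.imwrite(f"pics/x.png",cv2.resize(f["color"][150:270,190:320,::-1],None,fx=5,fy=5,interpolation=cv2.INTER_CUBIC)[:600])
E
```

```text
t 31.65 tcp [0.6452 0.0526 0.3197] psi 79.2 tilt 0.15 w 0.075 F [ 0.2 -0.3 -0.2] q [-0.33  0.52  0.21  1.71 -0.14  0.92  1.32]
twist total [-0.001  0.     0.75 ] rows>= 10.588505300622538
dp total (final axes) [-1.449  1.287  0.498] dp (now axes) [-1.287 -1.448  0.499] rows>= 4.801311037940104 world [-0.2   -0.119 -0.06 ]
```

View pics/x.png

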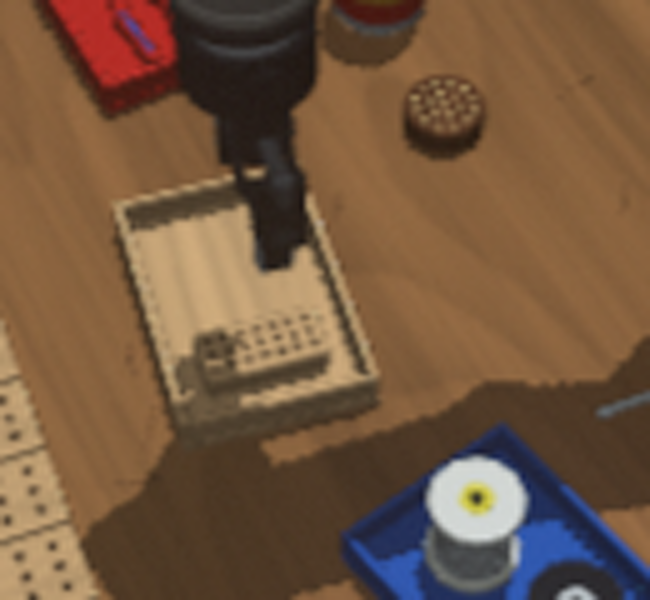

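apply_moves --dp '[[0, 0, 0], [0, 0, 0], [0, 0, 0], [0, 0, 0], [0, 0, 0], [0, 0, 0], [0, 0, 0], [0, 0, 0], [0, 0, 0], [0, 0, 0], [0, 0, 0], [0, 0, 0]]' --twist '[[0, 0, 0.04], [0, 0, 0.068], [0, 0, 0.068], [0, 0, 0.068], [0, 0, 0.068], [0, 0, 0.068], [0, 0, 0.068], [0, 0, 0.068], [0, 0, 0.068], [0, 0, 0.068], [0, 0, 0.068], [0, 0, 0.03]]' --jaw '[0, 0, 0, 0, 0, 0, 0, 0, 0, 0, 0, 0]'

```text
clock: 32.9
tcp_pos: [0.638, 0.0525, 0.3065]
orientation: [3.111, -0.397, -0.039]
contact_force: [-0.1, 0.7, -0.3]
grip_width: 0.0857
```

```bash
python3 go.py .4455 -.0665 .26 -10.8
```

```text
t 32.9 tcp [0.638  0.0525 0.3065] psi -14.56 tilt 1.47 w 0.0857 F [-0.1  0.7 -0.3] q [-0.61  0.6   0.62  1.75 -0.41  0.95 -0.08]
twist total [ 0.004  0.012 -0.031] rows>= 0.44179632443385214
dp total (final axes) [-1.39   1.275  0.387] dp (now axes) [-1.294  1.36   0.43 ] rows>= 4.621178368490728 world [-0.193 -0.119 -0.046]
```

apply_moves --dp '[[-0.1, 0.1, 0], [-0.25, 0.22, 0], [-0.28, 0.26, 0], [-0.28, 0.26, 0.05], [-0.25, 0.23, 0.12], [-0.2, 0.18, 0.15], [0, 0, 0.08], [0, 0, 0]]' --twist '[[0.004, 0.012, -0.031], [0, 0, 0], [0, 0, 0], [0, 0, 0], [0, 0, 0], [0, 0, 0], [0, 0, 0], [0, 0, 0]]' --jaw '[0, 0, 0, 0, 0, 0, 0, 0]'

```text
clock: 33.7
tcp_pos: [0.4377, -0.065, 0.2511]
orientation: [3.125, -0.29, -0.015]
contact_force: [0.2, 0.6, 1.0]
grip_width: 0.0854
```

```bash
python3 go.py .4455 -.0665 .205 -10.8
```

```text
t 33.7 tcp [ 0.4377 -0.065   0.2511] psi -10.62 tilt 0.57 w 0.0854 F [0.2 0.6 1. ] q [-0.5   0.39  0.61  2.25 -0.39  0.61  0.21]
twist total [0.002 0.004 0.002] rows>= 0.06307362416902595
dp total (final axes) [ 0.066 -0.     0.384] dp (now axes) [ 0.07  -0.001  0.384] rows>= 0.9358555866312759 world [ 0.008 -0.001 -0.046]
```

apply_moves --dp '[[0.07, 0, 0.08], [0, 0, 0.15], [0, 0, 0.12], [0, 0, 0]]' --twist '[[0.002, 0.004, 0.002], [0, 0, 0], [0, 0, 0], [0, 0, 0]]' --jaw '[0, 0, 0, 0]'

```text
clock: 34.1
tcp_pos: [0.4498, -0.0645, 0.208]
orientation: [-3.127, 0.292, -0.002]
contact_force: [-0.4, -0.6, 0.4]
grip_width: 0.0853
```

```bash
python3 go.py .4455 -.0665 .178 -10.8
python3 - <<'E'
from bench import r
import cv2
f=r.grab_frame("scene");cv2.imwrite(f"pics/y.png",cv2.resize(f["color"][110:230,210:340,::-1],None,fx=5,fy=5,interpolation=cv2.INTER_CUBIC)[:600])
E
```

```text
t 34.1 tcp [ 0.4498 -0.0645  0.208 ] psi -10.66 tilt 0.09 w 0.0853 F [-0.4 -0.6  0.4] q [-0.41  0.49  0.51  2.24 -0.49  0.51  0.3 ]
twist total [-0.001 -0.001  0.001] rows>= 0.016340800067041073
dp total (final axes) [-0.032  0.023  0.25 ] dp (now axes) [-0.032  0.023  0.25 ] rows>= 0.6068279093151444 world [-0.004 -0.002 -0.03 ]
```

View pics/y.png

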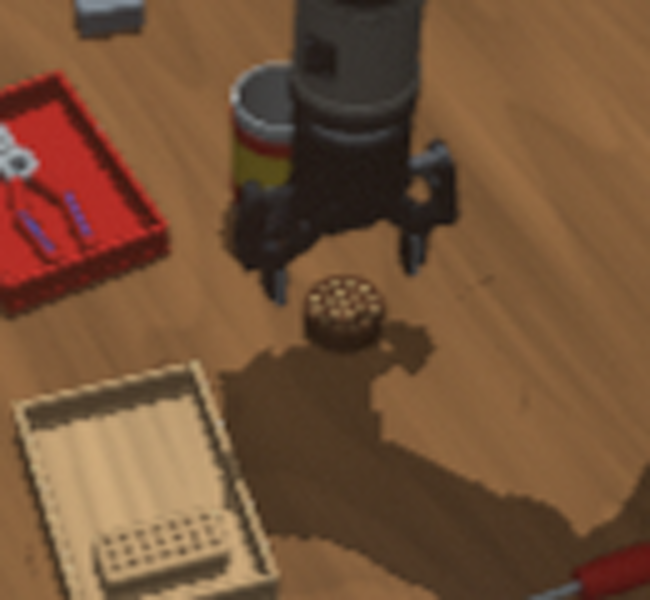

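apply_moves --dp '[[-0.03, 0.02, 0.06], [0, 0, 0.1], [0, 0, 0.08], [0, 0, 0.04], [0, 0, 0]]' --twist '[[0, 0, 0], [0, 0, 0], [0, 0, 0], [0, 0, 0], [0, 0, 0]]' --jaw '[0, 0, 0, 0, 0]'

```text
clock: 34.65
tcp_pos: [0.4475, -0.0657, 0.1737]
orientation: [-3.127, 0.289, -0.008]
contact_force: [-0.3, -0.1, 0.4]
grip_width: 0.0855
```

```bash
python3 go.py .4455 -.0665 .175 -10.8
```

```text
t 34.65 tcp [ 0.4475 -0.0657  0.1737] psi -10.56 tilt 0.3 w 0.0855 F [-0.3 -0.1  0.4] q [-0.34  0.55  0.43  2.26 -0.56  0.43  0.36]
twist total [-0.001 -0.002  0.002] rows>= 0.03226139456338564
dp total (final axes) [-0.015  0.01  -0.011] dp (now axes) [-0.015  0.01  -0.011] rows>= 0.05030832918181548 world [-0.002 -0.001  0.001]
```

apply_moves --dp '[[-0.01, 0.01, -0.01], [0, 0, 0], [0, 0, 0], [0, 0, 0], [0, 0, 0], [0, 0, 0]]' --twist '[[0, 0, 0], [0, 0, 0], [0, 0, 0], [0, 0, 0], [0, 0, 0], [0, 0, 0]]' --jaw '[0, 255, 255, 255, 255, 255]' --grip_force 40

```text
clock: 35.25
tcp_pos: [0.4461, -0.067, 0.1761]
orientation: [-3.126, 0.29, -0.01]
contact_force: [-0.3, -0.4, 0.2]
grip_width: 0.0543
```

apply_moves --dp '[[0, 0, -0.1], [0, 0, -0.2], [0, 0, -0.3], [0, 0, -0.3], [0, 0, -0.2], [0, 0, 0], [0, 0, 0]]' --twist '[[0, 0, 0], [0, 0, 0], [0, 0, 0], [0, 0, 0], [0, 0, 0], [0, 0, 0], [0, 0, 0]]' --jaw '[255, 255, 255, 255, 255, 255, 255]'

```text
clock: 35.95
tcp_pos: [0.4445, -0.0678, 0.3155]
orientation: [-3.125, 0.293, -0.007]
contact_force: [0.3, 0.1, 0.4]
grip_width: 0.0542
```

```bash
python3 go.py .6285 -.0305 .3 -10.8
python3 - <<'E'
from bench import r
import cv2
f=r.grab_frame("scene");cv2.imwrite(f"pics/z.png",cv2.resize(f["color"][110:230,210:340,::-1],None,fx=5,fy=5,interpolation=cv2.INTER_CUBIC)[:600])
E
```

```text
t 35.95 tcp [ 0.4445 -0.0678  0.3155] psi -10.71 tilt 0.31 w 0.0542 F [0.3 0.1 0.4] q [-0.6   0.27  0.72  2.2  -0.27  0.75  0.12]
twist total [-0.002 -0.002  0.001] rows>= 0.026891421487438665
dp total (final axes) [ 1.448 -0.593  0.129] dp (now axes) [ 1.449 -0.59   0.137] rows>= 3.7686126490670766 world [ 0.184  0.037 -0.016]
```

View pics/z.png

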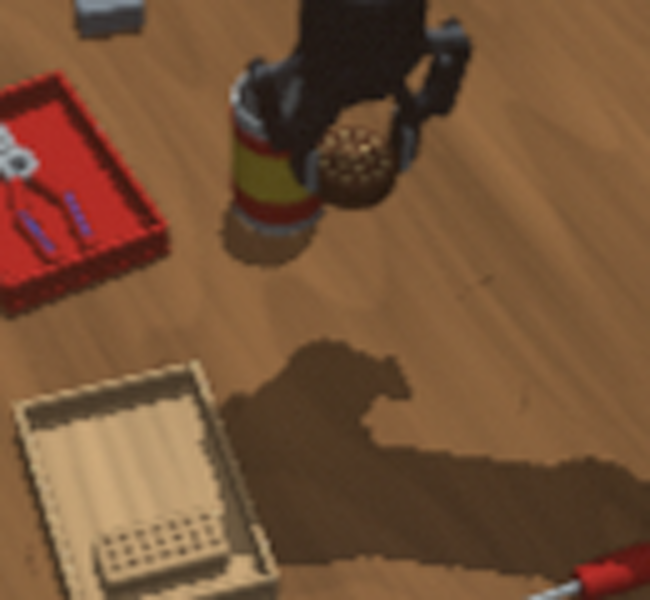

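apply_moves --dp '[[0.15, -0.06, 0], [0.28, -0.12, 0], [0.35, -0.14, 0], [0.3, -0.13, 0], [0.25, -0.1, 0], [0.12, -0.04, 0], [0, 0, 0], [0, 0, 0]]' --twist '[[0, 0, 0], [0, 0, 0], [0, 0, 0], [0, 0, 0], [0, 0, 0], [0, 0, 0], [0, 0, 0], [0, 0, 0]]' --jaw '[255, 255, 255, 255, 255, 255, 255, 255]'

```text
clock: 36.8
tcp_pos: [0.6302, -0.0298, 0.3009]
orientation: [-3.125, 0.297, 0.03]
contact_force: [0.1, -0.1, -0.3]
grip_width: 0.0547
```

```bash
python3 go.py .6285 -.0305 .22 -10.8
```

```text
t 36.8 tcp [ 0.6302 -0.0298  0.3009] psi -10.85 tilt 1.09 w 0.0547 F [ 0.1 -0.1 -0.3] q [-0.49  0.59  0.62  1.78 -0.42  0.92  0.13]
twist total [-0.     0.009 -0.   ] rows>= 0.12831137879523105
dp total (final axes) [-0.013  0.008  0.674] dp (now axes) [-0.     0.009  0.674] rows>= 1.6184959541776611 world [-0.002 -0.001 -0.081]
```

apply_moves --dp '[[-0.01, 0, 0.08], [0, 0, 0.2], [0, 0, 0.2], [0, 0, 0.12], [0, 0, 0]]' --twist '[[0, 0.009, 0], [0, 0, 0], [0, 0, 0], [0, 0, 0], [0, 0, 0]]' --jaw '[255, 255, 255, 255, 255]'

```text
clock: 37.3
tcp_pos: [0.6228, -0.0318, 0.2245]
orientation: [-3.127, 0.304, 0.011]
contact_force: [-0.3, 0.4, -0.9]
grip_width: 0.0547
```

```bash
python3 go.py .6285 -.0305 .182 -10.8
python3 - <<'E'
from bench import r
import cv2
f=r.grab_frame("scene");cv2.imwrite(f"pics/aa.png",cv2.resize(f["color"][150:270,190:320,::-1],None,fx=5,fy=5,interpolation=cv2.INTER_CUBIC)[:600])
E
```

```text
t 37.3 tcp [ 0.6228 -0.0318  0.2245] psi -11.1 tilt 0.39 w 0.0547 F [-0.3  0.4 -0.9] q [-0.45  0.68  0.56  1.84 -0.5   0.77  0.18]
twist total [ 0.     0.003 -0.002] rows>= 0.045252775569631795
dp total (final axes) [ 0.045 -0.02   0.354] dp (now axes) [ 0.047 -0.02   0.354] rows>= 0.8581528675345044 world [ 0.006  0.001 -0.043]
```

View pics/aa.png

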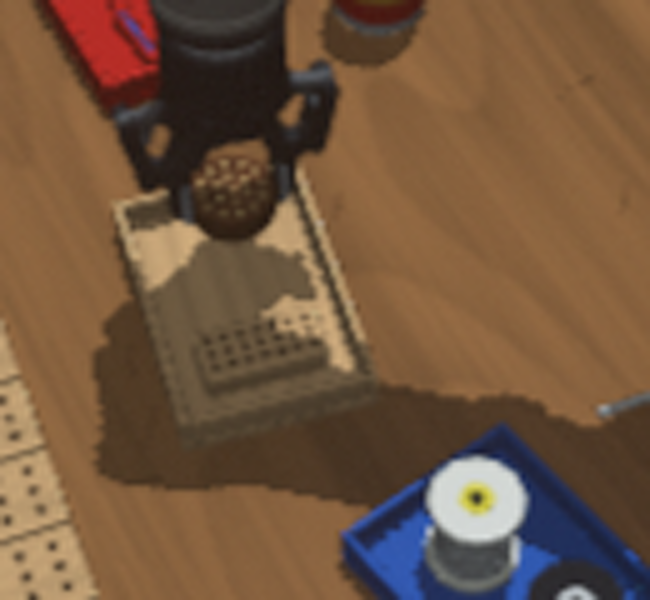

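apply_moves --dp '[[0.05, -0.02, 0.05], [0, 0, 0.1], [0, 0, 0.08], [0, 0, 0.05], [0, 0, 0]]' --twist '[[0, 0.003, -0.002], [0, 0, 0], [0, 0, 0], [0, 0, 0], [0, 0, 0]]' --jaw '[255, 255, 255, 255, 255]'

```text
clock: 37.85
tcp_pos: [0.6312, -0.031, 0.1919]
orientation: [-3.127, 0.297, -0.009]
contact_force: [-0.6, -0.6, 0.4]
grip_width: 0.0544
```

```bash
python3 go.py .6285 -.0305 .181 -10.8
```

```text
t 37.85 tcp [ 0.6312 -0.031   0.1919] psi -10.85 tilt 0.33 w 0.0544 F [-0.6 -0.6  0.4] q [-0.42  0.73  0.52  1.83 -0.53  0.71  0.21]
twist total [-0.    -0.003 -0.   ] rows>= 0.038697293446796406
dp total (final axes) [-0.023  0.     0.091] dp (now axes) [-0.023  0.     0.091] rows>= 0.2247103236049327 world [-0.003  0.    -0.011]
```

apply_moves --dp '[[-0.02, 0, 0.04], [0, 0, 0.04], [0, 0, 0.02], [0, 0, 0]]' --twist '[[0, -0.003, 0], [0, 0, 0], [0, 0, 0], [0, 0, 0]]' --jaw '[255, 255, 255, 255]'

```text
clock: 38.25
tcp_pos: [0.6292, -0.0309, 0.181]
orientation: [-3.126, 0.297, -0.001]
contact_force: [-0.1, 0.3, -1.3]
grip_width: 0.0543
```

```bash
python3 go.py .6285 -.0305 .181 -10.8
```

```text
t 38.25 tcp [ 0.6292 -0.0309  0.181 ] psi -10.87 tilt 0.11 w 0.0543 F [-0.1  0.3 -1.3] q [-0.41  0.74  0.51  1.84 -0.54  0.7   0.22]
twist total [-0.001 -0.    -0.001] rows>= 0.012837403078728733
dp total (final axes) [-0.007 -0.002  0.   ] dp (now axes) [-0.007 -0.002  0.   ] rows>= 0.016920818419676718 world [-0.001  0.    -0.   ]
```

apply_moves --dp '[[0, 0, 0.01], [0, 0, 0], [0, 0, 0], [0, 0, 0], [0, 0, 0], [0, 0, -0.1], [0, 0, -0.3], [0, 0, -0.4], [0, 0, -0.4], [0, 0, -0.3], [-0.3, 0, 0], [-0.3, 0, 0], [-0.3, 0, 0], [0, 0, 0], [0, 0, 0]]' --twist '[[0, 0, 0], [0, 0, 0], [0, 0, 0], [0, 0, 0], [0, 0, 0], [0, 0, 0], [0, 0, 0], [0, 0, 0], [0, 0, 0], [0, 0, 0], [0, 0, 0], [0, 0, 0], [0, 0, 0], [0, 0, 0], [0, 0, 0]]' --jaw '[255, 75, 60, 60, 60, 60, 60, 60, 60, 60, 60, 60, 60, 60, 60]'

```text
clock: 39.75
tcp_pos: [0.5199, -0.0125, 0.3738]
orientation: [-3.122, 0.302, -0.009]
contact_force: [-0.1, 0.5, 0.6]
grip_width: 0.0653
```

```bash
python3 go.py
python3 - <<'E'
from bench import r
import cv2,pickle
for n in("scene","top"):
    f=r.grab_frame(n);pickle.dump(f,open(n+"F.pkl","wb"))
    c=f["color"][60:320,150:400] if n=="scene" else f["color"][120:260,100:410]
    k=2.3 if n=="scene" else 2.5
    cv2.imwrite(f"pics/fin_{n}.png",cv2.resize(c[:,:,::-1],None,fx=k,fy=k,interpolation=cv2.INTER_CUBIC))
E
```

```text
t 39.75 tcp [ 0.5199 -0.0125  0.3738] psi -11.05 tilt 0.46 w 0.0653 F [-0.1  0.5  0.6] q [-0.7   0.31  0.73  1.99 -0.26  0.93 -0.02]
```

View pics/fin_scene.png

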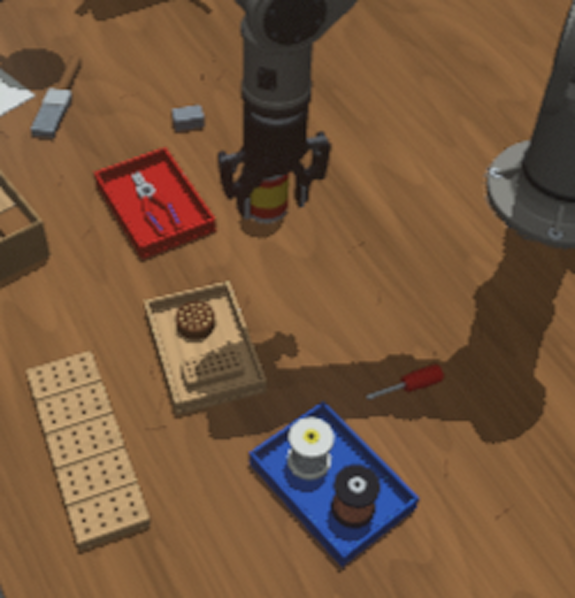

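View pics/fin_top.png

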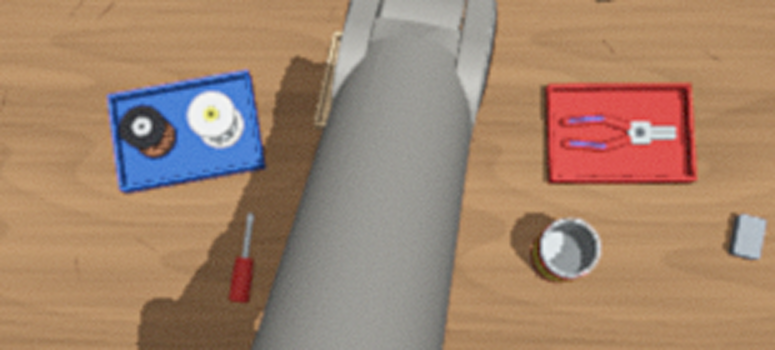

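Run:
```python
from h import *
for n in("sceneF","topF"):
    f=load(n);P=cloud(f)
    for k,x,y,rad in(("steel",.596,.232,.02),("copper",.580,.316,.02),("long",.645,.053,.015),("round",.629,-.031,.02),("pliers",.584,-.297,.008),("tin0",.431,-.185,.045)):
        m=(np.hypot(P[...,0]-x,P[...,1]-y)<rad)&(P[...,2]<.2)&(f["z_map"]>0);Q=P[m]
        if len(Q)<5: print(n,k,len(Q));continue
        print(n,k,len(Q),"z p20/50/90",np.percentile(Q[:,2],[20,50,90]).round(4))
    if n=="topF":
        print("tin rim centre now",cast(f,[(100+569/2.5,120+249/2.5)],[.105]))
```

```text
sceneF steel 138 z p20/50/90 [0.0629 0.0647 0.0672]
sceneF copper 144 z p20/50/90 [0.0629 0.0646 0.0672]
sceneF long 61 z p20/50/90 [0.0227 0.0246 0.0274]
sceneF round 98 z p20/50/90 [0.0225 0.0245 0.0269]
sceneF pliers 12 z p20/50/90 [0.0127 0.0142 0.0184]
sceneF tin0 387 z p20/50/90 [0.0002 0.0309 0.0802]
topF steel 131 z p20/50/90 [0.0637 0.0656 0.0679]
topF copper 129 z p20/50/90 [0.0635 0.0654 0.0681]
topF long 0
topF round 0
topF pliers 18 z p20/50/90 [0.0145 0.016  0.0183]
topF tin0 755 z p20/50/90 [0.0004 0.0054 0.1006]
tin rim centre now [[ 0.42660145 -0.18770724  0.105     ]]
```

Heights match items resting on the tray floors (tops 65, 25, 25 and 16 mm). The tin reads within 3 mm of its start. Handing in.

```bash
python3 -c "
from bench import r
print(r.hand_in())"
```

```text
the job is handed in; nothing more can be done
None
```

I cleared the bench and handed the job in at about 40 s of the 136 s allowed. Both spools are upright in the blue tray. Both brush backs lie holes up and side by side in the wooden tray, and the pliers lie flat in the red tray.

- **Heights:** in the last pictures, every item's top is where it should be for resting on its tray floor: spools about 65 mm, brush backs about 25 mm, pliers about 14–16 mm.
- **Tin and gripper:** the tin's measured position is within about 3 mm of its start. The gripper was open and clear of everything when I handed in.
- **Missed grasp:** my first try at the pliers closed about 12 mm too high and caught nothing. The pliers did not visibly move, and the second try held.
- **Disagreements:**
  - The two cameras differed by 3–6 mm on tray and spool positions, so I used averages.
  - The wrist force did not show either spool touching down. I went by height and by the arm stopping.
  - The top camera's view of the wooden tray was blocked by the arm at the end, so only the scene camera checked the backs.

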